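# Load-test a batch of repaired battery packs and hand them back

### The job

Test the batch of grey battery packs lying loose in the near row: lay them all flat in the black test bed, stand the tester's load lever straight up, and push its plunger fully down to the stop and keep it there for about two seconds. Then bring the load lever right back to idle (fully towards the front), log the batch by swinging the tally counter's lever all the way to its stop and letting it spring home, and finally lay all the packs flat in the plywood hand-back tray. Leave everything else on the table where it is.

Things in the scene. Friction and masses are not known exactly. Their poses are not given: they have to be found in the camera images.
- pack1: A rechargeable battery pack. Rounded box 60 x 40 x 34 mm (x, y, z), grey plastic with a black band round one end and three small brass contacts on top; about 0.16 kg, loose. Origin at the centre of its underside; x along its 60 mm length, z up. Absent (None) in some starts.
- pack1_center (a point): Centre of pack1, 17 mm above its underside; axes as the pack's.
- pack2: A rechargeable battery pack. Rounded box 60 x 40 x 34 mm (x, y, z), grey plastic with a black band round one end and three small brass contacts on top; about 0.16 kg, loose. Origin at the centre of its underside; x along its 60 mm length, z up. Absent (None) in some starts.
- pack2_center (a point): Centre of pack2, 17 mm above its underside; axes as the pack's.
- pack3: A rechargeable battery pack. Rounded box 60 x 40 x 34 mm (x, y, z), grey plastic with a black band round one end and three small brass contacts on top; about 0.16 kg, loose. Origin at the centre of its underside; x along its 60 mm length, z up. Absent (None) in some starts.
- pack3_center (a point): Centre of pack3, 17 mm above its underside; axes as the pack's.
- bed_in (a point): The test bed: black plastic, four flat copper strips lengthwise on its floor; a fixed tray, 130 x 270 mm outside (x, y), 120 x 260 mm inside, with a 5 mm floor and low walls whose tops are 17 mm above the table (12 mm above the tray's floor). This point: centre of its inner floor, 5 mm above the table; y along its length. Room for three packs in a row.
- handback_in (a point): The hand-back tray: plain plywood, nothing in it at the start; same size as the test bed: a fixed tray, 130 x 270 mm outside (x, y), 120 x 260 mm inside, with a 5 mm floor and low walls whose tops are 17 mm above the table (12 mm above the tray's floor). This point: centre of its inner floor, 5 mm above the table; y along its length. Room for three packs in a row. Which of the two trays is on the robot's left varies.
- console: The tester's control box, fixed: grey, 120 x 140 x 45 mm, between the two trays; it carries the plunger (its -y half) and the load lever (its +y half). Origin at the centre of its underside, x away from the robot, z up.
- plunger (a joint): Spring plunger, 0 = up, 0.018 m = fully down at its stop. Pushed straight down; 3.5 N to start, 10 N at the stop; springs back when let go.
- plunger_top (a point): Centre of the top of the plunger's round black mushroom head, 38 mm across; 92 mm above the table when up, 74 mm at the stop. The point moves with the head.
- load_lever (a joint): Load lever, 0 = idle (against its stop, leaning 45 degrees towards the console's front, -x, the robot's side), 0.785 = straight up, 1.571 = leaning 45 degrees away. It turns about the console's y axis and stays where it is left (friction, about 2 N at the grip). Starts a little off idle.
- load_lever_grip (a point): Point on the axis of the lever's grip: a black bar 14 mm in diameter, 50 mm long, lying along the console's y, 75 mm from the pivot. The bar is fixed at its -y end to the lever's thin steel stem (8 mm), as an L; this point is 30 mm from the stem towards +y, with 16 mm of bar beyond it. The point moves with the lever.
- load_lever_pivot (a point): Point on the lever's hinge axis level (along y) with the grip point, 50 mm above the table; the grip point circles it at 75 mm.
- counter: Tally counter, fixed: a round steel drum 72 mm across and 34 mm high (rubber foot 80 mm across) with a sprung lever on top. Origin at the centre of its underside, z up; the lever turns about this vertical axis. It stands in the near row among the packs; its place varies.
- count_lever (a joint): Counter lever: 0 = home, 1.2 rad = at its stop, turning anticlockwise seen from above; about 1 N at the knob to start, 3 N at the stop; springs home when let go. Seen in the counter's frame the knob stands at -y turned back by 0.6 rad towards -x at home, and 0.6 rad towards +x at the stop.
- count_knob (a point): Centre of the top of the lever's upright round knob, 14 mm in diameter, from 36 to 70 mm above the table, 32 mm from the counter's axis; it moves with the lever.
- multimeter: Red multimeter 140 x 75 x 36 mm; a bystander, to be left where it is.
- mug: White mug, 80 mm across, 92 mm high; a bystander, to be left where it is.
- tape: Roll of black tape, 66 mm across, 19 mm high; a bystander, to be left where it is.
- screwdriver: Screwdriver lying on the table; a bystander, to be left where it is.
- charger: Plain black mains adapter 75 x 50 x 36 mm; a bystander, to be left where it is.
- pliers: Red-handled pliers lying on the table, 160 mm long; a bystander, to be left where it is.
Things that resemble listed ones, but are neither listed nor needed, are in the scene too. What is shaped like the pack2 but green or pink is not meant.

How it is judged (in metres and radians):
On the way, in this order (a step that is already met when the one before it is completed fails the run):
1. all the packs lie flat in the test bed (x of pack1_center in the frame of bed_in between -0.05 and 0.05 m and y of pack1_center in the frame of bed_in between -0.115 and 0.115 m and z of pack1_center in the frame of bed_in between 0.01 and 0.026 m and linear speed of each of pack1, pack2, pack3 below 0.02 m/s and x of pack2_center in the frame of bed_in between -0.05 and 0.05 m and y of pack2_center in the frame of bed_in between -0.115 and 0.115 m and z of pack2_center in the frame of bed_in between 0.01 and 0.026 m and x of pack3_center in the frame of bed_in between -0.05 and 0.05 m and y of pack3_center in the frame of bed_in between -0.115 and 0.115 m and z of pack3_center in the frame of bed_in between 0.01 and 0.026 m), for 0.2 s.
2. the load lever stands straight up (value of joint load_lever between 0.665 and 0.905 rad), for 0.2 s.
3. the plunger is held fully down for a second or more with the lever upright and all the packs in the bed (all of step 1 and all of step 2 and value of joint plunger above 0.016 m), for 1 s.
4. the load lever is back at idle (value of joint load_lever below 0.08 rad), for 0.2 s.
5. the counter's lever is swung to its stop (value of joint count_lever above 1.12 rad), for 0.05 s.
At the end, for the whole second after the job is handed in: Every pack present lies flat and at rest inside the hand-back tray (centre 10 to 26 mm above its floor, within 50 mm of its middle across and 115 mm along); the load lever is within 0.08 rad of idle, the plunger up (within 2 mm) and the counter's lever home (within 0.08 rad) (x of pack1_center in the frame of handback_in between -0.05 and 0.05 m and y of pack1_center in the frame of handback_in between -0.115 and 0.115 m and z of pack1_center in the frame of handback_in between 0.01 and 0.026 m and linear speed of each of pack1, pack2, pack3 below 0.02 m/s and x of pack2_center in the frame of handback_in between -0.05 and 0.05 m and y of pack2_center in the frame of handback_in between -0.115 and 0.115 m and z of pack2_center in the frame of handback_in between 0.01 and 0.026 m and x of pack3_center in the frame of handback_in between -0.05 and 0.05 m and y of pack3_center in the frame of handback_in between -0.115 and 0.115 m and z of pack3_center in the frame of handback_in between 0.01 and 0.026 m and value of joint each of load_lever, count_lever below 0.08 rad and value of joint plunger below 0.002 m); the robot touches nothing.
It fails at once if a bystander is shifted by more than 6 cm (distance of any of multimeter, mug, tape, screwdriver, charger, pliers from where it was at the start of the episode above 0.06 m).
Of pack1, pack2, pack3 only 2 to 3 are there at a start; the rules pass over those that are not, and their reading is None.
At some moment in a run one of pack1, pack2, pack3 may be knocked a few centimetres aside while the robot is not near it.
Once in a run the grip may slacken for a moment while it holds something.
It also fails if it takes over 210 s, if anything falls off the work surface, if the arm or the gripper's body presses on something with over 40 N, if the wrist force passes 120 N, or if a joint passes its speed limit or range.

### The arm

A 6-joint arm with a two-finger parallel gripper is mounted at the origin on the work surface. World frame = base frame: x ahead of the robot, y to its left, z up, the work surface at z = 0. Lengths are in mm, angles in rad, forces in N, time in s.
With the tool pointing down it reaches from about 350 to 875 mm from the base axis. Payload 4.2 kg.
Tool frame: the origin (TCP) lies on the mounting face of the last link; the fingertips stand 173 mm ahead of it and the grasp point (between the pads) lies 155 mm ahead of it (tcp_to_grasp is the distance from the TCP to the grasp point, in mm); z points along the fingers, y is the direction in which the jaws open and shut (so a half turn about z gives the same grasp; the last joint's range is limited). The gripper opens to 85 mm and grips with 20 to 120 N. Pads are 22 mm wide; open, the fingers measure 114 mm over their backs; the gripper's body (76 mm by 85 mm) begins 54 mm behind the grasp point. The pads swing forward as they close: fully open they stand 13 mm farther back than shut.
Start: joints at [1.456, 0.385, 0.008, 0, -1.194, -0.259], TCP at [228.189, 581.833, 404.712] pointing down, gripper open.
Joint ranges: [-3.14, 3.14], [-1.21, 2.06], [-1.07, 1.41], [-3.16, 2.05], [-2.99, -0.16], [-3.1, 3.1]. Speed limits (rad/s): [2.79, 2.79, 3.14, 3.14, 3.14, 3.14].

### API

Orientations are given as a unit quaternion [x, y, z, w].
In Python, from bench import * gives the robot as it stands. The module is installed in compiled form; this text tells all that it offers.
- The arm moves only by the tool apply_moves, never from a script. Its arguments are lists of equal length, an entry for each row: "fingers": the closure, from 0 (fully open) to 1 (shut); "dp": the shift along the world's x, y, z in cm, a list of three; "yaw": the turn about the world's z in degrees. A call has 1 to 10 rows; each row is the pose to reach, as a shift and turn from the pose measured when the call began; what a row does not reach only later rows make up. A row lasts 1/10 s, in which the tool goes at most 50 mm and 8.59 degrees, less where a joint would pass 70% of its speed; a pose out of reach is approached as far as the arm can. A call with a gripper value outside its range is refused whole. The fingers move at their own pace and stop on an object; the grip force is fixed at half the most. Time passes only in rows, so rows that repeat a pose let the fingers close. It gives the time, the measured TCP pose, the force and the opening at its end, in the units of the state.
- read_state(): the state, without advancing time (a new reading comes with each control period).
- get_image(name): name is "scene" or "top" or "wrist"; returns a dict with "color" (384x512x3 uint8, blue, green, red), "mtx" (3x3 intrinsics, pixels), "camera_from_world" (4x4, takes a point from world to camera coordinates); the wrist camera has in their place "tool_from_camera" (4x4, takes a point from camera to tool coordinates, whose origin is the TCP and whose axes are the flange's). Camera axes: x right, y down, z forward; pixel columns grow to the right and rows downward; lengths in mm; the calibration is good to about 2 mm. The wrist camera is an equidistant fisheye: a pixel r from the principal point sees the ray r / f radians off the axis. A picture is of the moment at which its call begins: read the wrist's pose just before it. There is no depth.
- job_done(): hands the job in, once; it reports no verdict.
The state is a dict: "clock": time; "joints": joint angles; "joint_vel": joint speeds; "joint_efforts": joint torques, N m; "position": TCP position; "ee_rot": TCP orientation; "contact_force": force on the tool from outside, world axes, zero at the start; "wrist_torque": the same for the moment, N m; "gripper_width": finger opening in mm.
Only numpy, scipy, OpenCV 4.12 (cv2) and the standard library are available. Lean on these libraries where they do the work, as an engineer would, in place of code of your own. Each camera call takes 0.05 s, during which the arm holds its last target. There are 200 camera calls.

## Working session

There is one attempt and no reset: what is moved stays moved. The work goes in short steps, Python scripts to look and compute and a tool call to move; the robot and the scene stay as the last step left them, time stands still between calls to the robot, and variables do not carry over. Pictures are saved under pics/ and viewed, about 12 in all and at most 16, crops included, and the job is handed in when it is done.

Besides the shell and the picture viewer there is one more tool, called after "Call:" as name(argument=value, ...), one argument or row to a line, values as JSON. apply_moves: Moves the arm, as the interface text tells. Its arguments: {"type":"object","properties":{"fingers":{"type":"array","items":{"type":"number"}},"dp":{"type":"array","items":{"type":"array","items":{"type":"number"}}},"yaw":{"type":"array","items":{"type":"number"}}},"required":["fingers","dp","yaw"]}

```bash
mkdir -p pics; cat > h.py <<'E'
from bench import *
import numpy as np, cv2
def snap(name,fn):
    im=get_image(name); cv2.imwrite('pics/'+fn+'.png',im['color'])
    d={k:np.array(v) for k,v in im.items()}; np.savez('pics/'+fn+'.npz',**d); return d
def w(d,u,v,z):
    "world point at height z seen at pixel u,v"
    K=d['mtx'];T=np.linalg.inv(d['camera_from_world'])
    r=T[:3,:3]@np.linalg.solve(K,[u,v,1.]);o=T[:3,3]
    return o+r*(z-o[2])/r[2]
def px(d,p):
    q=d['camera_from_world']@np.r_[p,1.]; q=d['mtx']@q[:3]; return q[:2]/q[2]
E
python3 - <<'E'
from h import *
s=read_state();print(s['clock'],s['position'],s['ee_rot'],s['gripper_width'],s['contact_force'])
a=snap('scene','s0');b=snap('top','t0')
for d in(a,b):print(np.linalg.inv(d['camera_from_world'])[:3].round(2),d['mtx'])
cv2.imwrite('pics/t0b.png',cv2.resize(b['color'],(800,600),interpolation=cv2.INTER_CUBIC))
E
```

```text
0.0 [228.09631316 581.67733584 403.59690993] [ 9.82567232e-01 -1.85904312e-01 -1.79476720e-04  1.09051091e-03] 85.47024072731287 [0.35752042 0.48812511 0.04566834]
[[-3.00000e-01  6.00000e-01 -7.40000e-01  1.41723e+03]
 [ 9.50000e-01  1.90000e-01 -2.30000e-01  2.75340e+02]
 [ 0.00000e+00 -7.70000e-01 -6.30000e-01  9.02550e+02]] [[409.3893259    0.         254.27230202]
 [  0.         409.3893259  187.96270589]
 [  0.           0.           1.        ]]
[[-2.00000e-02 -9.90000e-01  1.10000e-01  3.65070e+02]
 [-1.00000e+00  2.00000e-02  3.00000e-02 -3.20700e+01]
 [-3.00000e-02 -1.10000e-01 -9.90000e-01  1.27708e+03]] [[368.72262928   0.         250.5993611 ]
 [  0.         368.72262928 192.13130011]
 [  0.           0.           1.        ]]
```

View pics/t0b.png

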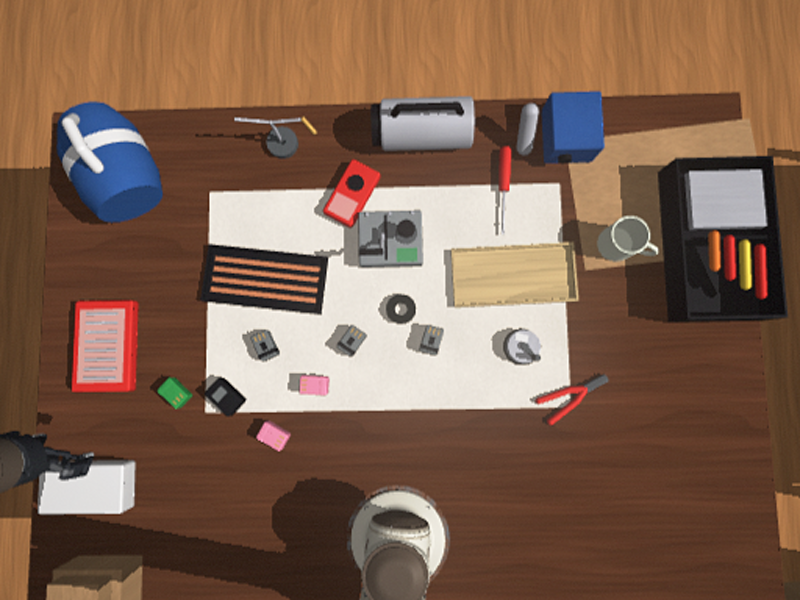

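View pics/s0.png

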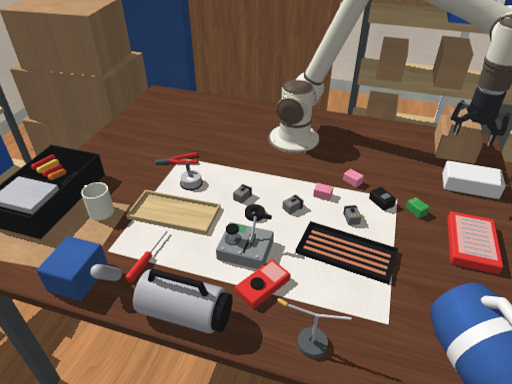

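The top view shows the bed at (265,278), the hand-back tray at (512,274), the console at (391,238) and the counter at (522,347). The candidates are the grey packs at (262,345), (350,340) and (430,339). Lookalikes to ignore are green (174,392), pink (313,385) and (272,436), and the black charger (224,396). I'll check the grey ones in a close crop.

```bash
python3 - <<'E'
from h import *
a=cv2.imread('pics/t0.png')[130:260,125:385]
cv2.imwrite('pics/c1.png',cv2.resize(a,None,fx=3,fy=3,interpolation=cv2.INTER_CUBIC))
E
```

```text
(no output)
```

View pics/c1.png

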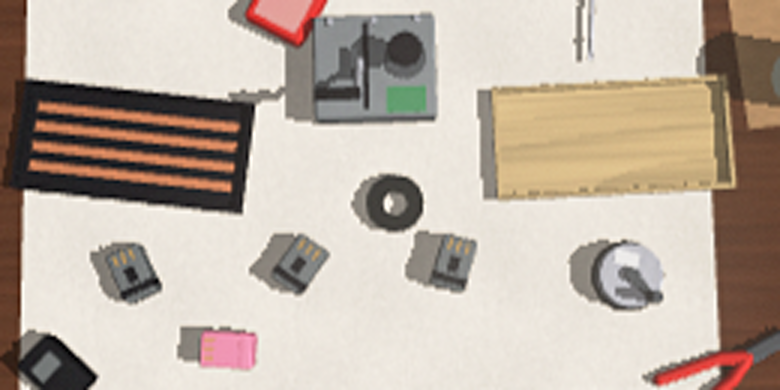

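Crop: the three grey packs with contacts and a black band are at (130,272), (291,263) and (444,261). The counter is at (632,275), with its knob lever towards the lower right. Next I fit poses.

```bash
cat >> h.py <<'E'
from scipy.optimize import differential_evolution
def hull(d,x,y,th,L,W,z0,z1):
    c,s=np.cos(th),np.sin(th)
    P=[[x+c*a*L/2-s*b*W/2,y+s*a*L/2+c*b*W/2,z] for a in(-1,1) for b in(-1,1) for z in(z0,z1)]
    return cv2.convexHull(np.float32([px(d,p) for p in P]))
def fit(d,mask,x0,y0,L,W,z0,z1,r=40,thr=(-np.pi/2,np.pi/2)):
    S=4; big=cv2.resize(mask,None,fx=S,fy=S,interpolation=cv2.INTER_LINEAR)>127
    def f(p):
        m=np.zeros(big.shape,np.uint8); cv2.fillConvexPoly(m,((hull(d,*p,L,W,z0,z1)+.5)*S-.5).round().astype(int),1)
        m=m>0; return -(m&big).sum()/max(1,(m|big).sum())
    R=differential_evolution(f,[(x0-r,x0+r),(y0-r,y0+r),thr],popsize=10,maxiter=25,seed=1,tol=1e-4)
    return R.x,R.fun
def comp(m,u,v):
    n,l=cv2.connectedComponents(m.astype(np.uint8)); return (l==l[int(v),int(u)]).astype(np.uint8)*255
E
python3 - <<'E'
from h import *
b=dict(np.load('pics/t0.npz')); im=b['color']; f=im.astype(int)
for u,v in((158,218),(168,213),(168,223),(222,217),(210,220),(140,140)):print((u,v),im[v,u])
sat=f[:,:,2]-f[:,:,0]
m=(sat<9)&(f.max(2)<170)
for (cu,cv) in((130,272),(291,263),(444,261)):
    u,v=125+cu/3,130+cv/3; g=w(b,u,v,17)
    sub=np.zeros_like(m); sub[int(v)-14:int(v)+15,int(u)-14:int(u)+15]=m[int(v)-14:int(v)+15,int(u)-14:int(u)+15]
    mm=comp(sub,u,v); print(mm.sum()//255, fit(b,mm,g[0],g[1],60,40,0,34), g)
P=lambda cx,cy,z:w(b,125+cx/3-.33,130+cy/3-.33,z).round(0)
for n,z,L in(('bed',17,[(23,80),(255,103),(242,212),(10,187)]),('hb',17,[(490,87),(730,77),(735,187),(495,198)]),('con',45,[(315,16),(434,14),(437,121),(315,121)]),('plung',92,[(404,52)]),('cnt',34,[(630,273)]),('knob',70,[(654,295)])):
    q=[P(*l,z)[:2] for l in L];print(n,np.mean(q,0),q,[np.linalg.norm(q[i]-q[i-1]) for i in range(len(q))])
E
```

```text
(158, 218) [116 123 127]
(168, 213) [102 144 171]
(168, 223) [43 41 42]
(222, 217) [116 119 117]
(210, 220) [120 127 134]
(140, 140) [221 231 236]
209 (array([417.26248187, 284.41407681,   0.43797136]), np.float64(-0.803709055876686)) [416.92777065 286.73202725  17.        ]
182 (array([424.23069687,  92.46857794,  -0.61969427]), np.float64(-0.7837984286101327)) [424.0072811  101.92332313  17.        ]
177 (array([ 4.21368476e+02, -8.16045877e+01, -2.98395059e-01]), np.float64(-0.7904174838890445)) [423.25106936 -72.38711959  17.        ]
bed [565. 287.] [array([645., 416.]), array([611., 144.]), array([485., 159.]), array([519., 429.])] [np.float64(126.66885963013956), np.float64(274.11676344215067), np.float64(126.8897158953396), np.float64(272.13232075591463)]
hb [ 563.   -266.75] [array([ 624., -129.]), array([ 630., -404.]), array([ 503., -403.]), array([ 495., -131.])] [np.float64(129.0155029444136), np.float64(275.0654467576762), np.float64(127.00393694685216), np.float64(272.1176216271192)]
con [644.   3.] [array([706.,  71.]), array([705., -65.]), array([581., -66.]), array([584.,  72.])] [np.float64(122.00409829181969), np.float64(136.0036764208968), np.float64(124.00403219250575), np.float64(138.03260484392808)]
plung [650. -30.] [array([650., -30.])] [np.float64(0.0)]
cnt [ 407. -277.] [array([ 407., -277.])] [np.float64(0.0)]
knob [ 381. -295.] [array([ 381., -295.])] [np.float64(0.0)]
```

Call:
apply_moves(
  fingers=[0, 0, 0, 0, 0, 0, 0, 0, 0, 0],
  dp=[
    [18.9, -29.7, -5],
    [18.9, -29.7, -5],
    [18.9, -29.7, -5],
    [18.9, -29.7, -5],
    [18.9, -29.7, -5],
    [18.9, -29.7, -5],
    [18.9, -29.7, -5],
    [18.9, -29.7, -5],
    [18.9, -29.7, -5],
    [18.9, -29.7, -5],
  ],
  yaw=[46, 46, 46, 46, 46, 46, 46, 46, 46, 46],
)

```text
clock: 1.1
position: [417.1, 285.2, 353.8]
ee_rot: [0.977, 0.213, 0.0, 0.001]
contact_force: [-0.2, 0.9, -0.4]
gripper_width: 85.4
```

```bash
cat >> h.py <<'E'
from scipy.spatial.transform import Rotation as Ro
def wsnap(fn):
    s=read_state(); d=snap('wrist',fn)
    T=np.eye(4);T[:3,:3]=Ro.from_quat(s['ee_rot']).as_matrix();T[:3,3]=s['position']
    d['wc']=T@d['tool_from_camera']; np.savez('pics/'+fn+'.npz',**d); return d
def ww(d,u,v,z):
    K=d['mtx'];a=(u-K[0,2])/K[0,0];b=(v-K[1,2])/K[1,1];t=np.hypot(a,b)
    r=np.array([a/t*np.sin(t),b/t*np.sin(t),np.cos(t)]) if t>1e-9 else np.array([0,0,1.])
    r=d['wc'][:3,:3]@r;o=d['wc'][:3,3];return o+r*(z-o[2])/r[2]
def wpx(d,p):
    q=(np.linalg.inv(d['wc'])@np.r_[p,1.])[:3];h=np.hypot(q[0],q[1]);t=np.arctan2(h,q[2]);K=d['mtx']
    return np.array([K[0,0]*t*q[0]/h+K[0,2],K[1,1]*t*q[1]/h+K[1,2]])
def st():
    s=read_state();R=Ro.from_quat(s['ee_rot']).as_matrix()
    print('t%.1f'%s['clock'],'pos',s['position'].round(1) if hasattr(s['position'],'round') else np.round(s['position'],1),'jawyaw %.1f'%(np.degrees(np.arctan2(R[1,1],R[0,1]))%180),'w %.1f'%s['gripper_width'],'F',np.round(s['contact_force'],1),'j',np.round(s['joints'],2))
E
python3 - <<'E'
from h import *
st();d=wsnap('w1');print(d['mtx'],d['tool_from_camera'].round(2))
E
```

```text
t1.1 pos [417.1 285.2 353.8] jawyaw 114.6 w 85.4 F [-0.2  0.9 -0.4] j [ 0.92  0.23 -0.36  0.   -0.99  1.08]
[[297.31863964   0.         256.67217808]
 [  0.         297.31863964 191.25353415]
 [  0.           0.           1.        ]] [[-0.   -0.95 -0.31 79.59]
 [ 1.   -0.    0.   -1.06]
 [-0.   -0.31  0.95 32.23]
 [ 0.    0.    0.    1.  ]]
```

View pics/w1.png

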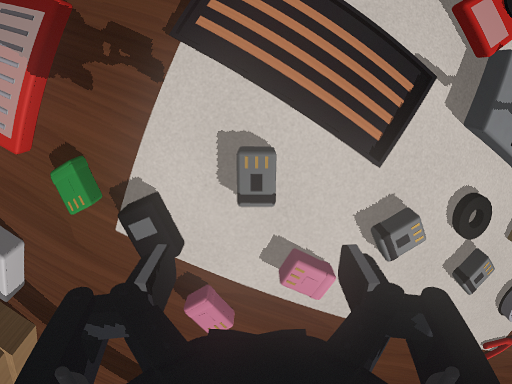

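The wrist view shows pack A at (257,177) almost aligned with the jaws, the bed above it, pack B at (399,232) and pack C at (474,270).

```bash
python3 - <<'E'
from h import *
d=dict(np.load('pics/w1.npz'))
def box(L,z):
    q=np.array([ww(d,u,v,z)[:2] for u,v in L]);n=len(q)
    print(q.mean(0).round(1),q.round(0).tolist(),[round(float(np.linalg.norm(q[i]-q[i-1])),1) for i in range(n)],np.degrees(np.arctan2(*(q[2]-q[1])[::-1])).round(1))
box([(238,148),(275,147),(276,193),(237,194)],34)
box([(238,148),(275,147),(276,206),(238,206)],34)
print(ww(d,379,166,17),ww(d,434,76,17),ww(d,181,38,17))
g=d['color'][:,:,:].astype(int)
for v in range(140,214,2):print(v,g[v,248],g[v,268])
E
```

```text
[424.2 288.8] [[438.0, 315.0], [454.0, 282.0], [411.0, 261.0], [394.0, 297.0]] [47.5, 36.2, 47.4, 39.8] -153.3
[418.1 285.7] [[438.0, 315.0], [454.0, 282.0], [399.0, 255.0], [382.0, 291.0]] [60.5, 36.2, 61.6, 39.3] -153.5
[483.33118802 165.73677135  17.        ] [608.41763955 151.43476649  17.        ] [517.44190209 416.04986847  17.        ]
140 [108 114 119] [181 189 196]
142 [110 116 122] [182 189 197]
144 [107 113 118] [128 134 141]
146 [81 84 89] [ 92  95 100]
148 [69 70 73] [67 69 72]
150 [67 69 71] [69 71 73]
152 [83 85 85] [84 85 86]
154 [102 102 103] [104 103 104]
156 [105 108 110] [110 113 114]
158 [105 112 118] [101 118 130]
160 [106 112 117] [111 115 119]
162 [106 110 117] [111 114 119]
164 [106 112 117] [110 113 118]
166 [106 112 117] [110 116 120]
168 [107 111 113] [110 112 114]
170 [108 109 109] [112 112 113]
172 [109 109 109] [113 112 112]
174 [109 109 109] [111 111 111]
176 [109 109 109] [112 113 112]
178 [110 109 110] [113 112 113]
180 [109 109 109] [113 113 114]
182 [110 110 110] [113 114 113]
184 [110 110 110] [113 114 114]
186 [110 110 109] [113 114 113]
188 [108 110 109] [113 114 113]
190 [109 111 110] [114 115 114]
192 [111 111 111] [115 116 115]
194 [89 89 90] [93 92 94]
196 [58 60 63] [58 60 63]
198 [60 61 64] [61 61 66]
200 [59 59 64] [60 62 65]
202 [70 71 73] [66 67 70]
204 [114 113 114] [119 119 118]
206 [122 125 128] [127 129 132]
208 [182 189 198] [178 185 192]
210 [177 185 192] [174 182 188]
212 [175 182 190] [176 183 190]
```

Call:
apply_moves(
  fingers=[0, 0, 0, 0, 0, 1, 1, 1, 1, 1],
  dp=[
    [0, 0, -5],
    [0, 0, -10],
    [0, 0, -14],
    [0, 0, -17.5],
    [0, 0, -17.6],
    [0, 0, -17.6],
    [0, 0, -17.6],
    [0, 0, -17.6],
    [0, 0, -17.6],
    [0, 0, -17.6],
  ],
  yaw=[2, 2, 2, 2, 2, 2, 2, 2, 2, 2],
)

```text
clock: 2.15
position: [417.4, 286.4, 180.3]
ee_rot: [0.973, 0.231, 0.003, -0.001]
contact_force: [-1.9, 0.9, 6.4]
gripper_width: 39.1
```

Call:
apply_moves(
  fingers=[1, 1, 1, 1, 1, 1, 1, 1, 1, 1],
  dp=[
    [0, 0, 5],
    [2, 1, 8],
    [6, 3, 8],
    [10, 5, 8],
    [13, 6.5, 8],
    [15.7, 7.5, 8],
    [15.7, 7.5, 8],
    [15.7, 7.5, 8],
    [15.7, 7.5, 8],
    [15.7, 7.5, 8],
  ],
  yaw=[0, 8, 16, 24, 32, 40, 48, 56, 56, 56],
)

```text
clock: 3.15
position: [574.2, 361.2, 260.8]
ee_rot: [0.752, 0.659, 0.002, -0.002]
contact_force: [-1.3, 0.3, -0.7]
gripper_width: 39.2
```

```bash
python3 - <<'E'
from h import *
st();wsnap('w2')
E
```

```text
t3.1 pos [574.2 361.2 260.8] jawyaw 172.5 w 39.2 F [-1.3  0.3 -0.7] j [ 0.8   0.59 -0.02 -0.   -0.95  2.21]
```

View pics/w2.png

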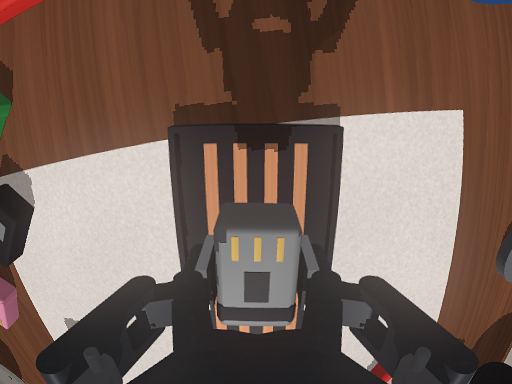

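Pack A is held at (257,260), centred over the bed and aligned with it.

Call:
apply_moves(
  fingers=[1, 1, 1, 1, 0.3, 0.3, 0.3, 0.3, 0.3, 0.3],
  dp=[
    [0, 0, -4],
    [0, 0, -6.8],
    [0, 0, -7.4],
    [0, 0, -7.4],
    [0, 0, -7.4],
    [0, 0, -7.4],
    [0, 0, -7.4],
    [0, 0, -4],
    [0, 0, 1],
    [0, 0, 5],
  ],
  yaw=[0, 0, 0, 0, 0, 0, 0, 0, 0, 0],
)

```text
clock: 4.2
position: [574.4, 361.3, 313.8]
ee_rot: [0.752, 0.66, 0.003, -0.002]
contact_force: [0.5, 0.8, -0.3]
gripper_width: 59.7
```

Call:
apply_moves(
  fingers=[0, 0, 0, 0, 0, 0, 0, 0, 0, 0],
  dp=[
    [-15, -26.4, 4],
    [-15, -26.4, 4],
    [-15, -26.4, 4],
    [-15, -26.4, 4],
    [-15, -26.4, 4],
    [-15, -26.4, 4],
    [-15, -26.4, 4],
    [-15, -26.4, 4],
    [-15, -26.4, 4],
    [-15, -26.4, 4],
  ],
  yaw=[-85, -85, -85, -85, -85, -85, -85, -85, -85, -85],
)

```text
clock: 5.2
position: [424.3, 97.0, 354.7]
ee_rot: [1.0, -0.025, 0.005, 0.0]
contact_force: [0.4, -0.5, 0.2]
gripper_width: 85.1
```

```bash
python3 - <<'E'
from h import *
st();d=wsnap('w3')
cv2.imwrite('pics/w3c.png',cv2.resize(d['color'][:300,60:460],(800,600),interpolation=cv2.INTER_CUBIC))
E
```

```text
t5.2 pos [424.3  97.  354.7] jawyaw 87.2 w 85.1 F [ 0.4 -0.5  0.2] j [ 0.6   0.1  -0.51  0.01 -0.95  0.91]
```

View pics/w3c.png

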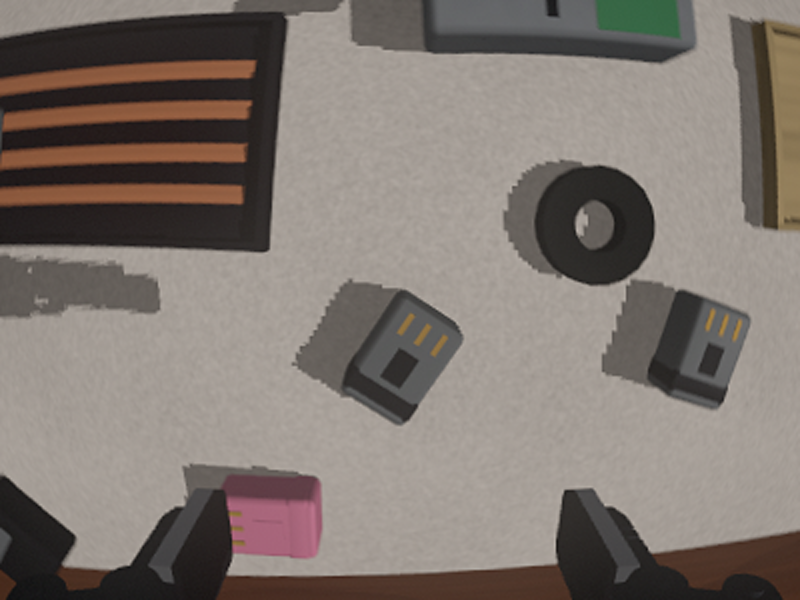

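The crop shows pack B at (403,357), tilted with its band end lower left, and pack C at (700,350). The pink decoy (275,515) is clear of B.

```bash
cat >> h.py <<'E'
def wfit(d,C,z=34,off=(60,0),s=2):
    q=np.array([ww(d,off[0]+(u+.5)/s-.5,off[1]+(v+.5)/s-.5,z)[:2] for u,v in C]);m=(q[0]+q[1]-q[2]-q[3])
    print(q.mean(0).round(1),[round(float(np.linalg.norm(q[i]-q[i-1])),1) for i in range(4)],'long yaw %.1f'%(np.degrees(np.arctan2(m[1],m[0]))))
E
python3 - <<'E'
from h import *
d=dict(np.load('pics/w3.npz'))
wfit(d,[(408,291),(462,332),(405,424),(345,388)])
wfit(d,[(690,292),(750,315),(720,407),(660,380)])
print(ww(d,60+134,125,17),ww(d,60+143,8,17))
E
```

```text
[425.1  92.2] [59.2, 34.0, 56.6, 36.6] long yaw -34.1
[424.  -75.3] [50.8, 43.3, 55.8, 45.8] long yaw -16.2
[483.13786549 159.97569663  17.        ] [607.34066801 143.73146316  17.        ]
```

Call:
apply_moves(
  fingers=[0, 0, 0, 0, 0, 0, 1, 1, 1, 1],
  dp=[
    [0, -0.5, -2],
    [0, -0.5, -5],
    [0, -0.5, -8],
    [0, -0.5, -13],
    [0, -0.5, -17.5],
    [0, -0.5, -17.6],
    [0, -0.5, -17.6],
    [0, -0.5, -17.6],
    [0, -0.5, -17.6],
    [0, -0.5, -17.6],
  ],
  yaw=[-8, -16, -24, -31, -31, -31, -31, -31, -31, -31],
)

```text
clock: 6.25
position: [424.9, 92.5, 181.3]
ee_rot: [0.956, -0.292, 0.006, -0.0]
contact_force: [-1.5, -0.3, 8.2]
gripper_width: 38.8
```

Call:
apply_moves(
  fingers=[1, 1, 1, 1, 1, 1, 1, 1, 1, 1],
  dp=[
    [0, 0, 5],
    [1, 1, 9],
    [4, 5, 9],
    [7, 9, 9],
    [10, 13, 9],
    [12, 17, 9],
    [14, 19.5, 9],
    [14, 19.5, 9],
    [14, 19.5, 9],
    [14, 19.5, 9],
  ],
  yaw=[0, -8, -16, -24, -32, -40, -48, -56, -63.5, -63.5],
)

```text
clock: 7.25
position: [564.6, 287.5, 272.8]
ee_rot: [-0.66, 0.751, -0.005, -0.002]
contact_force: [-0.2, -0.3, -1.3]
gripper_width: 38.9
```

Call:
apply_moves(
  fingers=[1, 1, 1, 1, 0.3, 0.3, 0.3, 0.3, 0.3, 0.3],
  dp=[
    [0, 0, -4],
    [0, 0, -7.8],
    [0, 0, -8.5],
    [0, 0, -8.5],
    [0, 0, -8.5],
    [0, 0, -8.5],
    [0, 0, -8.5],
    [0, 0, -4],
    [0, 0, 1],
    [0, 0, 5],
  ],
  yaw=[0, 0, 0, 0, 0, 0, 0, 0, 0, 0],
)

```text
clock: 8.25
position: [564.8, 287.6, 326.2]
ee_rot: [-0.66, 0.751, -0.005, -0.0]
contact_force: [0.2, 0.5, -0.2]
gripper_width: 59.9
```

Call:
apply_moves(
  fingers=[0, 0, 0, 0, 0, 0, 0, 0, 0, 0],
  dp=[
    [-14.1, -36.4, 2.8],
    [-14.1, -36.4, 2.8],
    [-14.1, -36.4, 2.8],
    [-14.1, -36.4, 2.8],
    [-14.1, -36.4, 2.8],
    [-14.1, -36.4, 2.8],
    [-14.1, -36.4, 2.8],
    [-14.1, -36.4, 2.8],
    [-14.1, -36.4, 2.8],
    [-14.1, -36.4, 2.8],
  ],
  yaw=[81, 81, 81, 81, 81, 81, 81, 81, 81, 81],
)

```text
clock: 9.25
position: [422.8, -78.0, 355.2]
ee_rot: [0.99, -0.141, 0.005, -0.004]
contact_force: [-0.4, -0.6, 0.5]
gripper_width: 85.4
```

```bash
python3 - <<'E'
from h import *
st();d=wsnap('w4')
cv2.imwrite('pics/w4c.png',cv2.resize(d['color'][:300,60:460],(800,600),interpolation=cv2.INTER_CUBIC))
E
```

```text
t9.2 pos [422.8 -78.  355.2] jawyaw 73.8 w 85.4 F [-0.4 -0.6  0.5] j [ 0.2   0.09 -0.52 -0.   -0.94  1.09]
```

View pics/w4c.png

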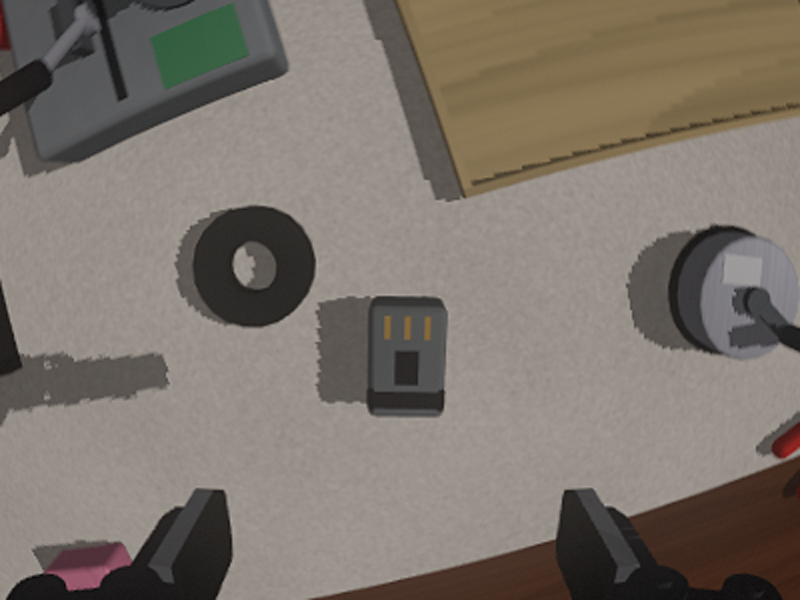

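```bash
python3 - <<'E'
from h import *
d=dict(np.load('pics/w4.npz'))
wfit(d,[(370,302),(447,302),(443,414),(368,414)])
tp=ww(d,60+255/2,265/2,19)[:2];print('tape',tp)
g=np.array([423.,-83])
print((tp-g)@[np.cos(np.radians(73.8)),np.sin(np.radians(73.8))],(tp-g)@[-np.sin(np.radians(73.8)),np.cos(np.radians(73.8))])
print('hb corner',ww(d,60+464/2,196/2,17),'con',ww(d,60+34/2,160/2,45), ww(d,60+285/2,68/2,45))
E
```

```text
[423.1 -81.1] [58.7, 38.0, 58.8, 39.0] long yaw -17.4
tape [490.23869882 -18.34076478]
80.85085425523684 -46.52954635654775
hb corner [ 493.45327159 -131.97248066   17.        ] con [585.71542212  74.48193776  45.        ] [577.16104571 -66.69096548  45.        ]
```

Call:
apply_moves(
  fingers=[0, 0, 0, 0, 0, 1, 1, 1, 1, 1],
  dp=[
    [0, -0.3, -5],
    [0, -0.3, -10],
    [0, -0.3, -14],
    [0, -0.3, -17.5],
    [0, -0.3, -17.6],
    [0, -0.3, -17.6],
    [0, -0.3, -17.6],
    [0, -0.3, -17.6],
    [0, -0.3, -17.6],
    [0, -0.3, -17.6],
  ],
  yaw=[-1, -1, -1, -1, -1, -1, -1, -1, -1, -1],
)

```text
clock: 10.3
position: [423.9, -80.3, 181.3]
ee_rot: [0.989, -0.148, 0.008, -0.004]
contact_force: [-1.7, 1.0, 8.1]
gripper_width: 39.4
```

Call:
apply_moves(
  fingers=[1, 1, 1, 1, 1, 1, 1, 1, 1, 1],
  dp=[
    [0, 0, 5],
    [0, 2, 9],
    [0, 7, 9],
    [0, 12, 9],
    [3, 16, 9],
    [6, 20, 9],
    [9, 24, 9],
    [12, 28, 9],
    [13.2, 29.3, 9],
    [13.2, 29.3, 9],
  ],
  yaw=[0, -8, -16, -24, -32, -40, -48, -56, -64, -72],
)

```text
clock: 11.3
position: [558.2, 216.2, 272.2]
ee_rot: [0.712, -0.702, 0.009, -0.002]
contact_force: [-1.2, -0.4, -1.8]
gripper_width: 39.1
```

Call:
apply_moves(
  fingers=[1, 1, 1, 1, 1, 0.3, 0.3, 0.3, 0.3, 0.3],
  dp=[
    [0, 0, -3],
    [0, 0, -7],
    [0, 0, -8.5],
    [0, 0, -8.5],
    [0, 0, -8.5],
    [0, 0, -8.5],
    [0, 0, -8.5],
    [0, 0, -8.5],
    [0, 0, -4],
    [0, 0, 1],
  ],
  yaw=[-8.5, -8.5, -8.5, -8.5, -8.5, -8.5, -8.5, -8.5, -8.5, -8.5],
)

```text
clock: 12.3
position: [557.8, 215.9, 281.5]
ee_rot: [-0.658, 0.753, -0.009, -0.002]
contact_force: [1.8, 1.5, 0.3]
gripper_width: 59.8
```

```bash
python3 - <<'E'
from h import *
st();snap('scene','s1');b=snap('top','t1')
a=b['color'][120:260,115:395]
cv2.imwrite('pics/t1c.png',cv2.resize(a,(800,400),interpolation=cv2.INTER_CUBIC))
cv2.imwrite('pics/s1c.png',cv2.resize(cv2.imread('pics/s1.png')[170:300,200:410],(800,495),interpolation=cv2.INTER_CUBIC))
E
```

```text
t12.3 pos [557.8 215.9 281.5] jawyaw 172.3 w 59.8 F [1.8 1.5 0.3] j [ 0.64  0.45 -0.23  0.02 -0.89 -0.79]
```

View pics/s1c.png

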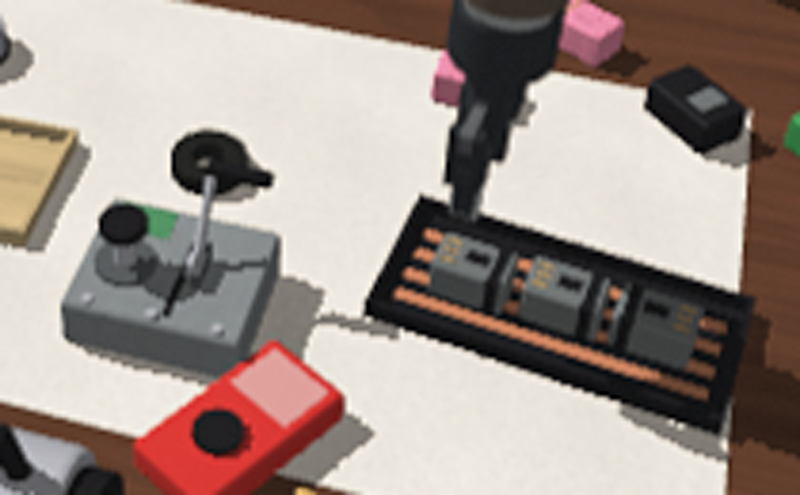

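The scene view shows all three packs lying flat inside the bed, at (470,270), (560,295) and (663,330). Next I hover near the console to measure the lever and plunger.

Call:
apply_moves(
  fingers=[0.3, 0.3, 0.3, 0.3, 0.3, 0.3],
  dp=[
    [0, 0, 5],
    [2, -4, 9],
    [6, -10, 9],
    [6, -10, 9],
    [6, -10, 9],
    [6, -10, 9],
  ],
  yaw=[4, 4, 4, 4, 4, 4],
)

```text
clock: 13.0
position: [620.4, 116.7, 380.0]
ee_rot: [-0.684, 0.73, -0.011, 0.009]
contact_force: [-0.1, 0.0, -0.3]
gripper_width: 59.9
```

```bash
python3 - <<'E'
from h import *
st();d=wsnap('w5')
cv2.imwrite('pics/w5c.png',cv2.resize(d['color'][:300,60:460],(800,600),interpolation=cv2.INTER_CUBIC))
E
```

```text
t13.0 pos [620.4 116.7 380. ] jawyaw 176.3 w 59.9 F [-0.1  0.  -0.3] j [ 0.44  0.41 -0.03  0.02 -1.11 -0.52]
```

View pics/w5c.png

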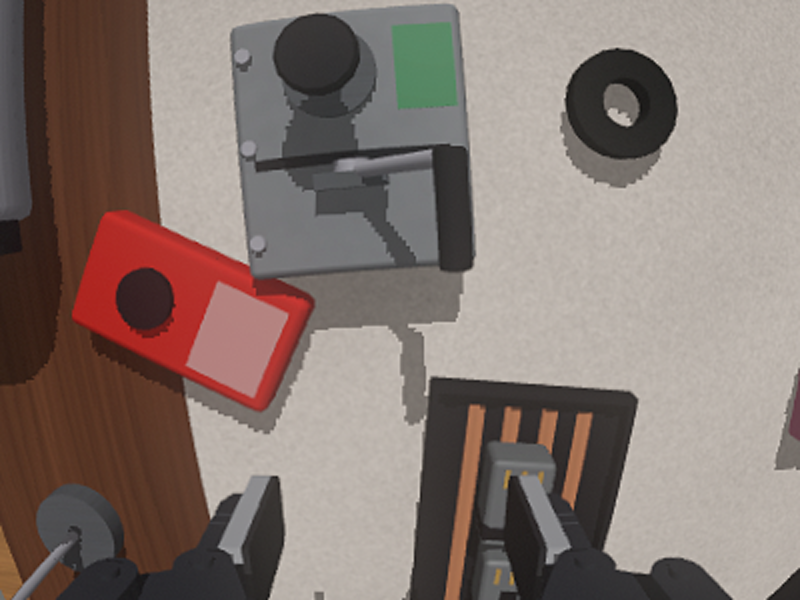

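The crop shows the lever bar from (450,146) to (457,270), leaning to the robot's side (near idle). The plunger head is at (318,53) and the stem root at (350,163).

```bash
python3 - <<'E'
from h import *
d=dict(np.load('pics/w5.npz'))
P=lambda u,v,z:ww(d,60+(u+.5)/2-.5,(v+.5)/2-.5,z)
for n,u,v,z in (('bar stem end',450,146,102),('bar free end',457,270,102),('plung',318,53,92),('c',231,30,45),('c',460,6,45),('c',252,278,45),('slot',258,163,45),('slot',435,150,45)):print(n,P(u,v,z).round(1))
# triangulated with top/scene pixels: where bar grip / plunger model project
b=dict(np.load('pics/t1.npz'));s=dict(np.load('pics/s1.npz'))
pl=P(318,53,92);q=px(s,pl);print('plunger in s1 crop',(q-[200,170])*3.81,'t1 crop',(px(b,pl)-[115,120])*2.857)
for e in (P(450,146,102),P(457,270,102)):print('bar s1 crop',(px(s,e)-[200,170])*3.81,(px(b,e)-[115,120])*2.857)
E
```

```text
bar stem end [599.2  18.2 102. ]
bar free end [599.1  69.8 102. ]
plung [651.5 -28.2  92. ]
c [702.8 -60.3  45. ]
c [585.1 -61.1  45. ]
c [701.8  73.7  45. ]
slot [692.8  14.   45. ]
slot [602.8  15.1  45. ]
plunger in s1 crop [124.33409817 216.19422175] t1 crop [410.34002862  75.7687459 ]
bar s1 crop [205.80161189 172.85913298] [370.19740421 119.78607468]
bar s1 crop [272.06885105 187.05004949] [324.83558558 120.84768999]
```

View pics/t1c.png

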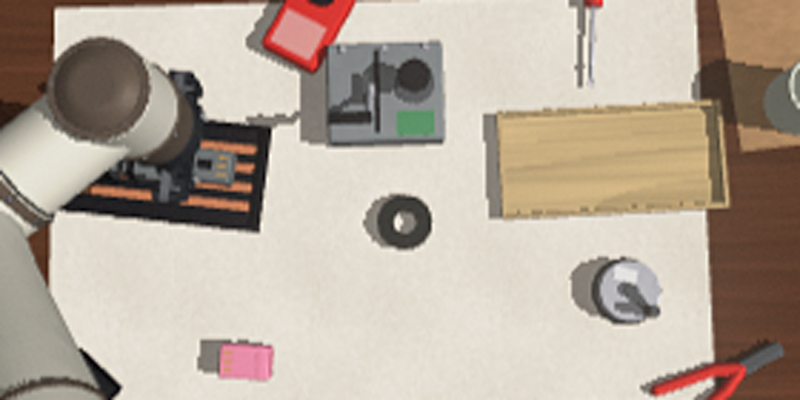

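Call:
apply_moves(
  fingers=[0.3, 0.3, 0.3, 0.3, 0.3, 0.3, 1, 1, 1, 1],
  dp=[
    [-2.1, -4, 0],
    [-2.1, -6.7, -2],
    [-2.1, -6.7, -6],
    [-2.1, -6.7, -10],
    [-2.1, -6.7, -12],
    [-2.1, -6.7, -12],
    [-2.1, -6.7, -12],
    [-2.1, -6.7, -12],
    [-2.1, -6.7, -12],
    [-2.1, -6.7, -12],
  ],
  yaw=[3.5, 3.5, 3.5, 3.5, 3.5, 3.5, 3.5, 3.5, 3.5, 3.5],
)

```text
clock: 14.05
position: [598.5, 50.6, 261.4]
ee_rot: [-0.706, 0.708, -0.01, 0.009]
contact_force: [-4.7, 2.3, 6.1]
gripper_width: 12.4
```

```bash
python3 -c "
from h import *
st()"
```

```text
t14.1 pos [598.5  50.6 261.4] jawyaw 179.9 w 12.4 F [-4.7  2.3  6.1] j [ 0.36  0.47 -0.25  0.01 -0.82 -0.37]
```

Call:
apply_moves(
  fingers=[1, 1, 1, 1, 1, 1, 1, 1, 1, 1],
  dp=[
    [0.6, 0, 0.4],
    [1.2, 0, 0.8],
    [1.8, 0, 1.2],
    [2.4, 0, 1.5],
    [3.1, 0, 1.7],
    [3.7, 0, 1.8],
    [4.4, 0, 1.9],
    [4.95, 0, 1.9],
    [4.95, 0, 1.9],
    [4.95, 0, 1.9],
  ],
  yaw=[0, 0, 0, 0, 0, 0, 0, 0, 0, 0],
)

```text
clock: 15.05
position: [646.9, 50.8, 278.3]
ee_rot: [-0.706, 0.708, -0.008, 0.007]
contact_force: [-5.6, 3.5, -11.5]
gripper_width: 12.3
```

```bash
python3 - <<'E'
from h import *
st();d=snap('scene','s2')
cv2.imwrite('pics/s2c.png',cv2.resize(d['color'][150:300,190:390],(800,600),interpolation=cv2.INTER_CUBIC))
E
```

```text
t15.1 pos [646.9  50.8 278.3] jawyaw 179.8 w 12.3 F [ -5.6   3.5 -11.5] j [ 0.33  0.53 -0.1   0.01 -0.92 -0.34]
```

View pics/s2c.png

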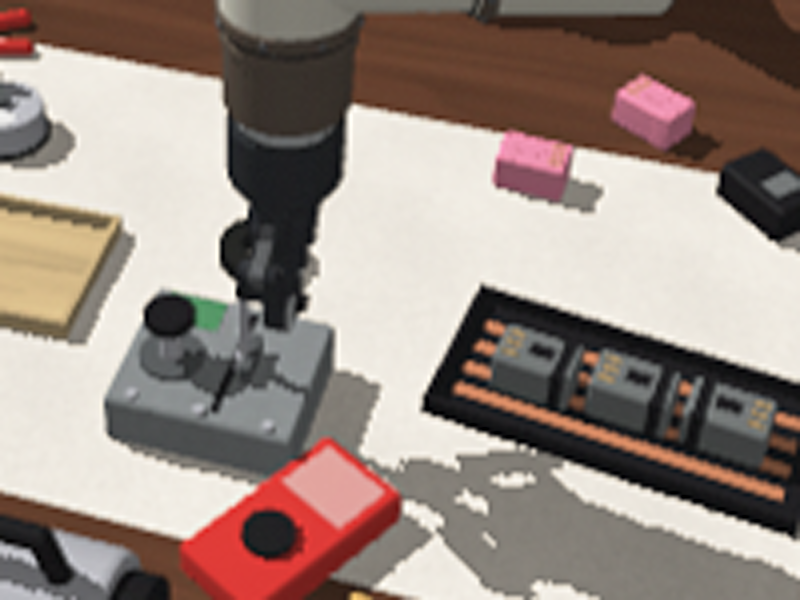

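The lever is gripped and moved to about upright, and all the packs are still in the bed. I release, raise and measure the bar's position.

Call:
apply_moves(
  fingers=[0.4, 0.4, 0.4, 0.4, 0.4, 0.4, 0.4, 0.4, 0.4, 0.4],
  dp=[
    [0, 0, 0],
    [0, 0, 0],
    [0, 0, 0],
    [0, 0, 2],
    [0, 0, 5],
    [-1, 3, 8],
    [-2.6, 6.6, 10],
    [-2.6, 6.6, 10],
    [-2.6, 6.6, 10],
    [-2.6, 6.6, 10],
  ],
  yaw=[0, 0, 0, 0, 0, 0, 0, 0, 0, 0],
)

```text
clock: 16.1
position: [621.1, 116.2, 378.5]
ee_rot: [-0.706, 0.708, -0.008, 0.007]
contact_force: [0.4, -0.2, 0.1]
gripper_width: 50.9
```

```bash
python3 - <<'E'
from h import *
st();d=wsnap('w6')
cv2.imwrite('pics/w6c.png',cv2.resize(d['color'][:300,60:460],(800,600),interpolation=cv2.INTER_CUBIC))
E
```

```text
t16.1 pos [621.1 116.2 378.5] jawyaw 179.8 w 50.9 F [ 0.4 -0.2  0.1] j [ 0.44  0.41 -0.02  0.01 -1.12 -0.45]
```

View pics/w6c.png

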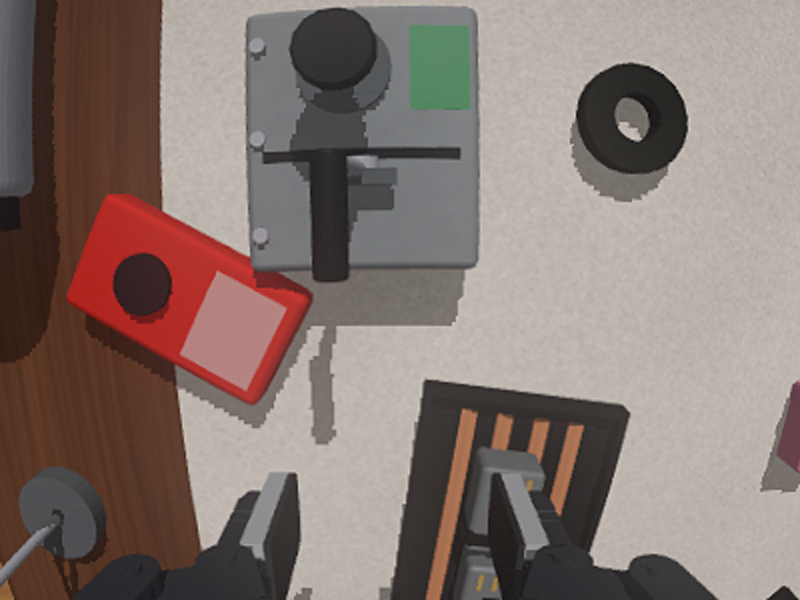

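```bash
python3 - <<'E'
from h import *
d=dict(np.load('pics/w6.npz'))
P=lambda u,v,z:ww(d,60+(u+.5)/2-.5,(v+.5)/2-.5,z).round(1)
print('bar',P(328,152,125),P(331,278,125),'slot',P(263,157,45),P(461,153,45),'base block',P(347,176,60),P(397,176,60),'plung',P(333,48,92),'corn',P(247,18,45),P(477,10,45),P(253,272,45),P(477,266,45))
E
```

```text
bar [650.5  20.7 125. ] [650.2  68.1 125. ] slot [694.3  15.2  45. ] [594.7  15.1  45. ] base block [650.   27.4  60. ] [626.3  27.7  60. ] plung [652.5 -28.   92. ] corn [702.9 -60.7  45. ] [586.1 -61.2  45. ] [701.5  74.8  45. ] [586.   72.5  45. ]
```

Call:
apply_moves(
  fingers=[0.4, 0.4, 0.4, 0.4, 0.4, 1, 1, 1, 1, 0.4],
  dp=[
    [1, -3, 0],
    [2.2, -6.6, -2],
    [2.2, -6.6, -6],
    [2.2, -6.6, -10],
    [2.2, -6.6, -10.1],
    [2.2, -6.6, -10.1],
    [2.2, -6.6, -10.1],
    [2.2, -6.6, -10.1],
    [2.2, -6.6, -10.1],
    [2.2, -6.6, -10.1],
  ],
  yaw=[0, 0, 0, 0, 0, 0, 0, 0, 0, 0],
)

```text
clock: 17.15
position: [643.2, 50.2, 278.4]
ee_rot: [-0.706, 0.708, -0.008, 0.007]
contact_force: [0.9, 0.2, 0.1]
gripper_width: 25.1
```

Call:
apply_moves(
  fingers=[0.4, 0.4, 0.4, 0.4, 0.4, 0.4, 0.4, 0.4, 0.4],
  dp=[
    [0, 0, 0],
    [0, 0, 0],
    [0, 0, 2],
    [0, 0, 5],
    [-1, 3, 8],
    [-2.2, 6.6, 10],
    [-2.2, 6.6, 10],
    [-2.2, 6.6, 10],
    [-2.2, 6.6, 10],
  ],
  yaw=[0, 0, 0, 0, 0, 0, 0, 0, 0],
)

```text
clock: 18.05
position: [621.0, 115.8, 377.2]
ee_rot: [-0.706, 0.709, -0.008, 0.006]
contact_force: [0.2, -0.9, -1.3]
gripper_width: 51.4
```

```bash
python3 - <<'E'
from h import *
st();d=wsnap('w7')
g=d['color'].astype(int).sum(2)
for v in (100,115,130):
    r=g[v,60+130:60+210]; i=np.where(r<150)[0]+190; c=np.split(i,np.where(np.diff(i)>1)[0]+1)
    for k in c:
        if len(k)>5: print(v,k[0],k[-1],ww(d,k.mean(),v,125).round(1))
E
```

```text
t18.1 pos [621.  115.8 377.2] jawyaw 179.7 w 51.4 F [ 0.2 -0.9 -1.3] j [ 0.44  0.41 -0.03  0.01 -1.12 -0.45]
100 217 235 [648.3  38.4 125. ]
115 218 235 [648.2  49.5 125. ]
130 218 235 [648.4  60.8 125. ]
```

Call:
apply_moves(
  fingers=[1, 1, 1, 1, 1, 1, 1, 1, 1, 1],
  dp=[
    [1, -5, 0],
    [2, -10, 0],
    [2.9, -14.8, 0],
    [2.9, -14.8, -3],
    [2.9, -14.8, -6],
    [2.9, -14.8, -9],
    [2.9, -14.8, -10.5],
    [2.9, -14.8, -10.5],
    [2.9, -14.8, -10.5],
    [2.9, -14.8, -10.5],
  ],
  yaw=[0, 0, 0, 0, 0, 0, 0, 0, 0, 0],
)

```text
clock: 19.1
position: [650.6, -32.9, 273.1]
ee_rot: [-0.705, 0.709, -0.008, 0.007]
contact_force: [1.2, -0.4, 0.2]
gripper_width: -0.4
```

Call:
apply_moves(
  fingers=[1, 1, 1, 1, 1, 1],
  dp=[
    [0, 0, -0.8],
    [0, 0, -1.3],
    [0, 0, -1.8],
    [0, 0, -2.2],
    [0, 0, -2.6],
    [0, 0, -2.6],
  ],
  yaw=[0, 0, 0, 0, 0, 0],
)

```text
clock: 19.7
position: [651.3, -32.8, 248.8]
ee_rot: [-0.706, 0.709, -0.01, 0.008]
contact_force: [-0.6, 1.0, 8.7]
gripper_width: -0.2
```

Call:
apply_moves(
  fingers=[1, 1, 1, 1, 1, 1, 1, 1, 1, 1],
  dp=[
    [0, 0, -0.3],
    [0, 0, -0.5],
    [0, 0, -0.6],
    [0, 0, -0.6],
    [0, 0, -0.6],
    [0, 0, -0.6],
    [0, 0, -0.6],
    [0, 0, -0.6],
    [0, 0, -0.6],
    [0, 0, -0.6],
  ],
  yaw=[0, 0, 0, 0, 0, 0, 0, 0, 0, 0],
)

```text
clock: 20.7
position: [651.2, -32.6, 247.4]
ee_rot: [-0.706, 0.708, -0.011, 0.008]
contact_force: [-7.3, 1.0, 19.4]
gripper_width: 0.4
```

Call:
apply_moves(
  fingers=[1, 1, 1, 1, 1, 1, 1, 1, 1, 1],
  dp=[
    [0, 0, -0.4],
    [0, 0, -0.4],
    [0, 0, -0.4],
    [0, 0, -0.4],
    [0, 0, -0.4],
    [0, 0, -0.4],
    [0, 0, -0.4],
    [0, 0, -0.4],
    [0, 0, -0.4],
    [0, 0, -0.4],
  ],
  yaw=[0, 0, 0, 0, 0, 0, 0, 0, 0, 0],
)

```text
clock: 21.7
position: [651.0, -32.4, 247.4]
ee_rot: [-0.707, 0.707, -0.011, 0.008]
contact_force: [-7.4, 1.3, 17.5]
gripper_width: -0.1
```

```bash
python3 - <<'E'
from h import *
st();d=snap('scene','s3')
cv2.imwrite('pics/s3c.png',cv2.resize(d['color'][150:300,190:390],(800,600),interpolation=cv2.INTER_CUBIC))
E
```

```text
t21.7 pos [651.  -32.4 247.4] jawyaw 179.9 w -0.1 F [-7.4  1.3 17.5] j [ 0.2   0.56 -0.13  0.01 -0.86 -0.21]
```

View pics/s3c.png

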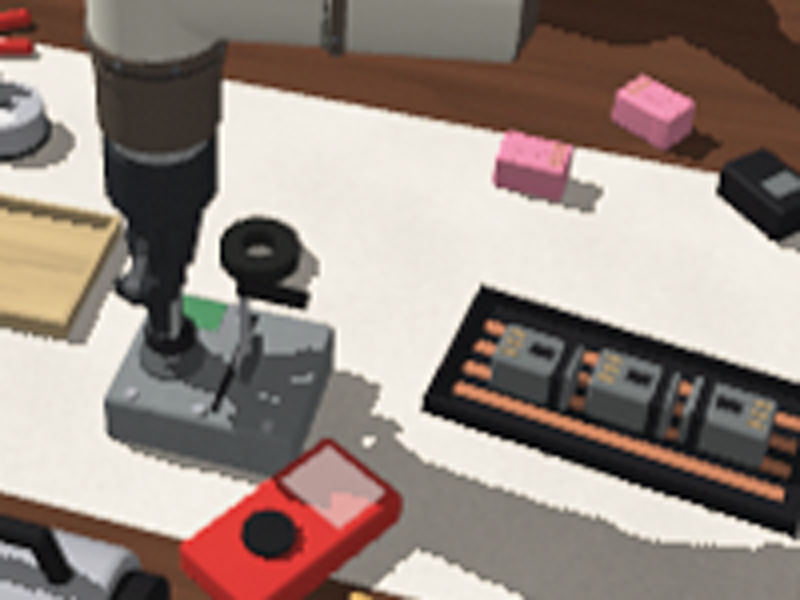

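Call:
apply_moves(
  fingers=[1, 1, 1, 1, 1, 1, 1, 1, 1, 1],
  dp=[
    [0, 0, -0.4],
    [0, 0, -0.4],
    [0, 0, -0.4],
    [0, 0, -0.4],
    [0, 0, -0.4],
    [0, 0, -0.4],
    [0, 0, -0.4],
    [0, 0, -0.4],
    [0, 0, -0.4],
    [0, 0, -0.4],
  ],
  yaw=[0, 0, 0, 0, 0, 0, 0, 0, 0, 0],
)

```text
clock: 22.75
position: [650.8, -32.3, 247.4]
ee_rot: [0.707, -0.707, 0.012, -0.008]
contact_force: [-6.9, 0.9, 17.0]
gripper_width: 0.1
```

The plunger head is down at (168,340) with 17 N against a 10 N stop, the lever looks upright with its bar from (245,288) to (305,298), and the packs are in place. I check the lever angle numerically while still holding.

```bash
python3 - <<'E'
from h import *
d=dict(np.load('pics/s3.npz'))
for th in(-.15,-.08,0,.08,.15):
    print(th,[((px(d,[644+75*np.sin(th),y,50+75*np.cos(th)])-[190,150])*4).round(0) for y in(20,68)],((px(d,[644,20,50])-[190,150])*4).round(0))
print(((px(d,[651,-29,74])-[190,150])*4).round(0))
E
```

```text
-0.15 [array([244., 270.]), array([311., 285.])] [240. 356.]
-0.08 [array([242., 275.]), array([309., 289.])] [240. 356.]
0 [array([239., 280.]), array([306., 295.])] [240. 356.]
0.08 [array([236., 286.]), array([304., 301.])] [240. 356.]
0.15 [array([234., 292.]), array([302., 307.])] [240. 356.]
[171. 324.]
```

Call:
apply_moves(
  fingers=[1, 1, 1, 0.4, 0.4, 0.4, 0.4, 0.4, 0.4, 0.4],
  dp=[
    [0, 0, 4],
    [0, 0, 8],
    [0, 0, 11],
    [-0.4, 4, 11],
    [-0.6, 8.2, 11],
    [-0.6, 8.2, 10],
    [-0.6, 8.2, 8],
    [-0.6, 8.2, 5],
    [-0.6, 8.2, 3.2],
    [-0.6, 8.2, 3.1],
  ],
  yaw=[0, 0, 0, 0, 0, 0, 0, 0, 0, 0],
)

```text
clock: 23.75
position: [643.5, 49.1, 274.3]
ee_rot: [-0.707, 0.707, -0.01, 0.005]
contact_force: [-0.8, 0.6, 0.3]
gripper_width: 51.2
```

Call:
apply_moves(
  fingers=[1, 1, 1, 1, 1, 1, 1, 1, 1, 1],
  dp=[
    [0, 0, 0],
    [0, 0, 0],
    [0, 0, 0],
    [0, 0, 0],
    [-1, 0, -0.1],
    [-2, 0, -0.3],
    [-3, 0, -0.6],
    [-4, 0, -1.1],
    [-5, 0, -1.8],
    [-5.6, 0, -2.2],
  ],
  yaw=[0, 0, 0, 0, 0, 0, 0, 0, 0, 0],
)

```text
clock: 24.75
position: [589.3, 48.7, 255.3]
ee_rot: [0.707, -0.707, 0.013, -0.009]
contact_force: [8.2, -6.4, 0.5]
gripper_width: 12.6
```

```bash
python3 -c "
from h import *
st()"
```

```text
t24.8 pos [589.3  48.7 255.3] jawyaw 0.1 w 12.6 F [ 8.2 -6.4  0.5] j [ 0.36  0.47 -0.28  0.02 -0.79 -0.38]
```

Call:
apply_moves(
  fingers=[1, 1, 1, 1, 1, 1],
  dp=[
    [-0.3, 0, -0.2],
    [-0.6, 0, -0.4],
    [-0.8, 0, -0.6],
    [-0.8, 0, -0.6],
    [-0.8, 0, -0.6],
    [-0.8, 0, -0.6],
  ],
  yaw=[0, 0, 0, 0, 0, 0],
)

```text
clock: 25.35
position: [584.6, 48.4, 252.7]
ee_rot: [0.708, -0.706, 0.018, -0.015]
contact_force: [7.6, -6.4, 1.2]
gripper_width: 12.2
```

Call:
apply_moves(
  fingers=[0.3, 0.3, 0.3, 0.3, 0.3, 0.3, 0.3, 0.3, 0.3, 0.3],
  dp=[
    [0, 0, 0],
    [0, 0, 0],
    [0, 0, 0],
    [0, 0, 2],
    [0, 0, 6],
    [1, 2, 10],
    [3.5, 6.8, 12.5],
    [3.5, 6.8, 12.5],
    [3.5, 6.8, 12.5],
    [3.5, 6.8, 12.5],
  ],
  yaw=[0, 0, 0, 0, 0, 0, 0, 0, 0, 0],
)

```text
clock: 26.35
position: [618.7, 116.1, 376.0]
ee_rot: [0.708, -0.706, 0.017, -0.013]
contact_force: [-0.4, -1.2, 0.1]
gripper_width: 59.9
```

```bash
python3 - <<'E'
from h import *
st();d=wsnap('w8')
g=d['color'].astype(int).sum(2)
for v in (95,100,105,115,125):
    r=g[v,250:320]; i=np.where(r<150)[0]+250; c=np.split(i,np.where(np.diff(i)>1)[0]+1)
    for k in c:
        if len(k)>5: print(v,k[0],k[-1],ww(d,k.mean(),v,103).round(1))
E
```

```text
t26.4 pos [618.7 116.1 376. ] jawyaw 0.2 w 59.9 F [-0.4 -1.2  0.1] j [ 0.45  0.4  -0.05  0.03 -1.08 -0.46]
95 298 303 [595.9  33.6 103. ]
```

```bash
python3 - <<'E'
from h import *
d=dict(np.load('pics/w8.npz'));g=d['color'].astype(int).sum(2)
print(wpx(d,[591,45,103]),wpx(d,[599,45,105]))
for v in (90,100,110,120):
    print(v,[int(x) for x in g[v,270:315]])
d0=dict(np.load('pics/w5.npz'));g=d0['color'].astype(int).sum(2);print(wpx(d0,[599,45,105]));print([int(x) for x in g[100,270:315]])
E
```

```text
[306.24525159 109.27542592] [296.5929257  109.04017425]
90 [374, 374, 374, 371, 373, 371, 372, 373, 370, 373, 372, 369, 373, 376, 378, 377, 375, 380, 380, 380, 384, 382, 382, 381, 381, 386, 395, 236, 120, 134, 139, 143, 148, 147, 152, 156, 161, 159, 157, 156, 151, 156, 152, 129, 324]
100 [367, 370, 372, 368, 373, 371, 372, 369, 368, 369, 368, 366, 365, 366, 368, 369, 369, 374, 374, 372, 371, 377, 377, 376, 375, 383, 355, 220, 119, 137, 140, 142, 149, 156, 156, 158, 161, 160, 153, 152, 155, 154, 147, 173, 464]
110 [379, 370, 369, 370, 368, 372, 369, 370, 370, 367, 369, 371, 369, 371, 369, 370, 371, 369, 370, 369, 371, 375, 373, 374, 376, 382, 384, 153, 129, 141, 142, 145, 145, 151, 156, 161, 164, 159, 155, 159, 159, 158, 149, 123, 486]
120 [229, 222, 229, 228, 227, 235, 274, 300, 372, 369, 367, 368, 369, 367, 367, 365, 367, 370, 368, 368, 369, 370, 369, 369, 371, 382, 328, 157, 133, 142, 150, 149, 155, 157, 156, 160, 163, 161, 161, 162, 162, 157, 148, 194, 538]
[287.10655275 105.06461327]
[363, 364, 365, 363, 367, 368, 377, 285, 112, 128, 140, 142, 140, 150, 145, 152, 153, 150, 154, 158, 152, 153, 150, 148, 170, 248, 427, 546, 535, 549, 547, 538, 539, 551, 550, 538, 529, 529, 550, 548, 535, 528, 532, 541, 545]
```

Call:
apply_moves(
  fingers=[0.4, 0.4, 0.4, 0.4, 0.4, 0.4, 0.4, 0.4, 0.4, 0.4],
  dp=[
    [-22.4, -35.6, -1.6],
    [-22.4, -35.6, -1.6],
    [-22.4, -35.6, -1.6],
    [-22.4, -35.6, -1.6],
    [-22.4, -35.6, -1.6],
    [-22.4, -35.6, -1.6],
    [-22.4, -35.6, -1.6],
    [-22.4, -35.6, -1.6],
    [-22.4, -35.6, -1.6],
    [-22.4, -35.6, -1.6],
  ],
  yaw=[-21, -21, -21, -21, -21, -21, -21, -21, -21, -21],
)

```text
clock: 27.4
position: [391.6, -242.4, 358.8]
ee_rot: [-0.565, 0.825, -0.018, 0.009]
contact_force: [0.0, 0.1, -0.4]
gripper_width: 51.2
```

```bash
python3 - <<'E'
from h import *
st();d=wsnap('w9')
cv2.imwrite('pics/w9c.png',cv2.resize(d['color'][:300,60:460],(800,600),interpolation=cv2.INTER_CUBIC))
E
```

```text
t27.4 pos [ 391.6 -242.4  358.8] jawyaw 158.8 w 51.2 F [ 0.   0.1 -0.4] j [-0.2   0.14 -0.46  0.02 -0.93 -0.18]
```

View pics/w9c.png

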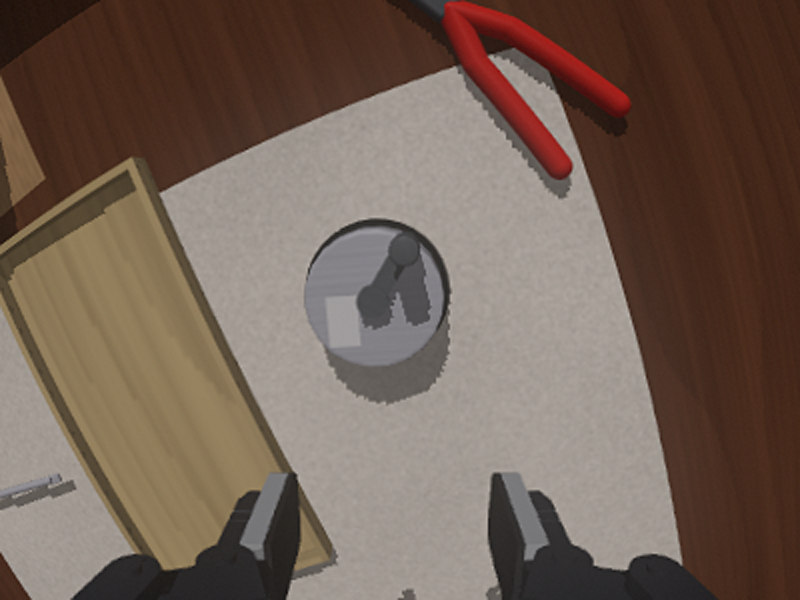

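The crop shows the counter drum at (374,295), its knob at (404,249), the hand-back tray to the left and the pliers above, clear of both.

```bash
python3 - <<'E'
from h import *
d=dict(np.load('pics/w9.npz'))
P=lambda u,v,z:ww(d,60+(u+.5)/2-.5,(v+.5)/2-.5,z).round(1)
c=P(374,296,34)[:2];hb=P(372,304,42)[:2];k=P(404,248,70)[:2]
print('drum',c,'hub',hb,'knob',k,'pliers',P(562,168,10),'hb corners',P(135,160,17),P(333,563,17))
v=k-c;a=np.arctan2(v[1],v[0]);print(np.hypot(*v),np.degrees(a))
for t in np.linspace(0,1.3,8):print(t.round(2),(c+32*np.array([np.cos(a+t),np.sin(a+t)])-np.array([391.6,-242.4])).round(1))
E
```

```text
drum [ 401.7 -279.1] hub [ 403.1 -276.7] knob [ 377.3 -298.5] pliers [ 285.7 -306.7   10. ] hb corners [ 499.1 -399.5   17. ] [ 490.8 -130.6   17. ]
31.172423710709406 -141.51242302928787
0.0 [-14.9 -56.6]
0.19 [-10.8 -60.9]
0.37 [ -6.  -64.3]
0.56 [ -0.6 -66.8]
0.74 [  5.1 -68.3]
0.93 [ 11.  -68.7]
1.11 [ 16.9 -68. ]
1.3 [ 22.6 -66.2]
```

Call:
apply_moves(
  fingers=[0.4, 0.4, 0.4, 0.4, 0.4, 0.4, 1, 1, 1, 1],
  dp=[
    [-1, -4, 0],
    [-1.4, -5.6, -3],
    [-1.4, -5.6, -7],
    [-1.4, -5.6, -11],
    [-1.4, -5.6, -14],
    [-1.4, -5.6, -14],
    [-1.4, -5.6, -14],
    [-1.4, -5.6, -14],
    [-1.4, -5.6, -14],
    [-1.4, -5.6, -14],
  ],
  yaw=[0, 0, 0, 0, 0, 0, 0, 0, 0, 0],
)

```text
clock: 28.45
position: [378.5, -297.4, 220.5]
ee_rot: [-0.566, 0.824, -0.018, 0.009]
contact_force: [-2.6, 0.8, 5.3]
gripper_width: 11.9
```

Call:
apply_moves(
  fingers=[1, 1, 1, 1, 1, 1, 1, 1, 1, 1],
  dp=[
    [0.4, -0.4, 0],
    [0.9, -0.8, 0],
    [1.4, -1.0, 0],
    [2.0, -1.2, 0],
    [2.6, -1.2, 0],
    [3.2, -1.1, 0],
    [3.7, -1.0, 0],
    [4.0, -0.8, 0],
    [4.0, -0.8, 0],
    [4.0, -0.8, 0],
  ],
  yaw=[0, 0, 0, 0, 0, 0, 0, 0, 0, 0],
)

```text
clock: 29.45
position: [411.7, -304.5, 220.0]
ee_rot: [-0.565, 0.825, -0.01, 0.002]
contact_force: [-18.9, 1.5, 16.0]
gripper_width: 11.7
```

```bash
python3 -c "
from h import *
st()
for i in (1.0,1.1,1.2,1.3):
  a=np.radians(-141.5)+i;print(i,401.7+32*np.cos(a),-279.1+32*np.sin(a))"
```

```text
t29.4 pos [ 411.7 -304.5  220. ] jawyaw 158.8 w 11.7 F [-18.9   1.5  16. ] j [-0.32  0.41 -0.51  0.01 -0.63 -0.06]
1.0 404.93145640352685 -310.9364208024725
1.1 408.09365124394054 -310.4547639724948
1.2 411.1919628345849 -309.6598207054109
1.3 414.19543387021184 -308.5595338115722
```

The counter lever is at its stop: 19 N resisting and the knob at about 1.2 rad. I release it and head for the bed.

Call:
apply_moves(
  fingers=[0.4, 0.4, 0.2, 0.2, 0, 0, 0, 0, 0, 0],
  dp=[
    [-0.5, 0, 0],
    [-0.5, 0, 0],
    [-0.5, 0, 5],
    [0, 0, 10],
    [2, 4, 12],
    [4, 8, 15],
    [6, 13, 16],
    [8, 18, 16],
    [9, 23, 16],
    [10, 27, 16],
  ],
  yaw=[0, 0, 0, 0, 5, 10, 14, 14, 14, 14],
)

```text
clock: 30.45
position: [512.1, -35.8, 381.5]
ee_rot: [-0.661, 0.75, -0.011, 0.007]
contact_force: [0.8, -1.0, 0.3]
gripper_width: 85.6
```

Call:
apply_moves(
  fingers=[0, 0, 0, 0, 0, 0, 0, 0],
  dp=[
    [1, 5, 0],
    [2, 10, 0],
    [3, 15, 0],
    [3.5, 20, 0],
    [4.4, 23, 0],
    [4.4, 23, 0],
    [4.4, 23, 0],
    [4.4, 23, 0],
  ],
  yaw=[0, 0, 0, 0, 0, 0, 0, 0],
)

```text
clock: 31.25
position: [556.3, 193.9, 382.0]
ee_rot: [-0.661, 0.75, -0.011, 0.007]
contact_force: [0.0, 0.5, 0.3]
gripper_width: 85.4
```

```bash
python3 - <<'E'
from h import *
st();d=wsnap('w10');snap('top','t10');snap('scene','s10')
t=cv2.imread('pics/t10.png')[120:260,115:395];a=cv2.resize(t,(700,350),interpolation=cv2.INTER_CUBIC)
b=np.zeros((250,700,3),np.uint8);b[:,:330]=cv2.resize(d['color'],(330,250));s=cv2.imread('pics/s10.png')[165:285,150:350];b[:,335:]=cv2.resize(s,(365,250))
cv2.imwrite('pics/m10.png',np.vstack([a,b]))
E
```

```text
t31.2 pos [556.3 193.9 382. ] jawyaw 172.8 w 85.4 F [0.  0.5 0.3] j [ 0.61  0.34 -0.13  0.02 -1.08 -0.75]
```

View pics/m10.png

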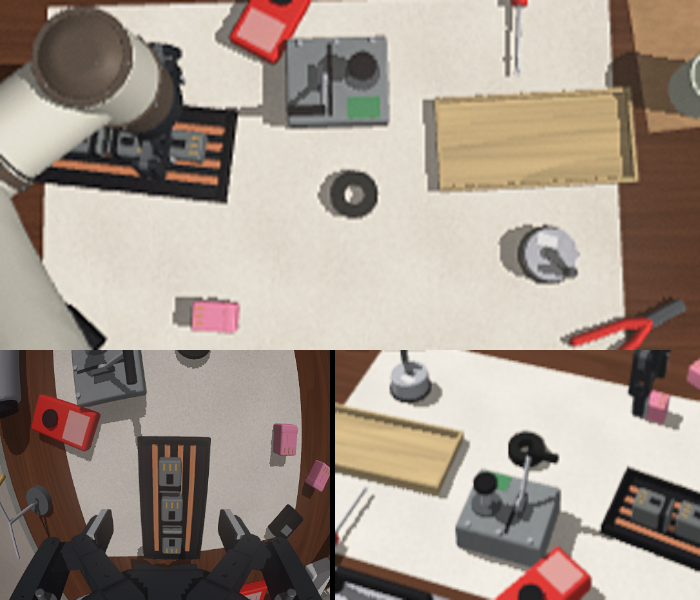

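The bed holds all three packs: C at (170,472) and the others at (172,507) and (172,540) in the wrist inset. The counter lever is home and the load lever leans at idle.

```bash
python3 - <<'E'
from h import *
d=dict(np.load('pics/w10.npz'));t=dict(np.load('pics/t10.npz'))
for u,v in((170,122),(172,157),(172,189)):print(ww(d,u/.6445,v/.651,39).round(0))
print(w(t,115+188/2.5,120+147/2.5,30).round(0))
# rows of dark/bright along columns through packs
g=d['color'].astype(int);m=((abs(g[:,:,2]-g[:,:,0])<14)&(g.sum(2)>210)&(g.sum(2)<450)).astype(np.uint8)
m[:140]=0;m[:,:225]=0;m[:,318:]=0;m[310:]=0
n,l,s,c=cv2.connectedComponentsWithStats(m)
for i in range(1,n):
    if s[i,4]>150:print(s[i],c[i].round(1),ww(d,s[i,0]+s[i,2]/2,s[i,1]+s[i,3]/2,39).round(0))
E
```

```text
[560. 210.  39.]
[564. 276.  39.]
[572. 347.  39.]
[559. 209.  30.]
[ 246  164   36   46 1234] [263.  185.6] [560. 210.  39.]
[251 221  33  42 964] [266.9 242.2] [563. 277.  39.]
[252 270  30  13 298] [267.5 276.7] [569. 326.  39.]
[252 288  30  22 479] [266.  298.4] [573. 362.  39.]
```

Call:
apply_moves(
  fingers=[0.25, 0.25, 0.25, 0.25, 0.25, 0.25, 1, 1, 1, 1],
  dp=[
    [0.1, 2.1, -3],
    [0.1, 2.1, -7],
    [0.1, 2.1, -12],
    [0.1, 2.1, -16.5],
    [0.1, 2.1, -19.6],
    [0.1, 2.1, -19.6],
    [0.1, 2.1, -19.6],
    [0.1, 2.1, -19.6],
    [0.1, 2.1, -19.6],
    [0.1, 2.1, -19.6],
  ],
  yaw=[0, 0, 0, 0, 0, 0, 0, 0, 0, 0],
)

```text
clock: 32.4
position: [557.9, 214.6, 188.6]
ee_rot: [-0.661, 0.75, -0.012, 0.01]
contact_force: [-0.8, 0.1, 6.5]
gripper_width: 38.9
```

Call:
apply_moves(
  fingers=[1, 1, 1, 1, 1, 1, 1, 1, 1, 1],
  dp=[
    [0, 0, 5],
    [-1, 0, 10],
    [-2, -4, 12],
    [-3, -8.5, 12],
    [-3, -13, 12],
    [-3, -17.5, 12],
    [-3, -22, 12],
    [-3, -26.5, 12],
    [-2, -31, 12],
    [-1, -35.5, 12],
  ],
  yaw=[0, 0, 2, 4, 6, 9, 9, 9, 9, 9],
)

```text
clock: 33.4
position: [547.4, -142.2, 309.3]
ee_rot: [0.718, -0.696, 0.011, -0.011]
contact_force: [1.1, -0.2, -1.8]
gripper_width: 38.6
```

Call:
apply_moves(
  fingers=[1, 1, 1, 1, 1, 1, 1, 1, 1, 1],
  dp=[
    [0.5, -4.5, 0],
    [1, -9, 0],
    [1.4, -13.5, 0],
    [1.4, -18, 0],
    [1.4, -20, 0],
    [1.4, -20, -3],
    [1.4, -20, -7],
    [1.4, -20, -10],
    [1.4, -20, -10],
    [1.4, -20, -10],
  ],
  yaw=[0, 0, 0, 0, 0, 0, 0, 0, 0, 0],
)

```text
clock: 34.4
position: [561.7, -342.3, 209.8]
ee_rot: [0.718, -0.696, 0.011, -0.011]
contact_force: [-0.3, 0.1, -0.9]
gripper_width: 39.1
```

Call:
apply_moves(
  fingers=[1, 1, 1, 1, 0.3, 0.3, 0.3, 0.3, 0.3, 0.3],
  dp=[
    [0, 0, -1],
    [0, 0, -2],
    [0, 0, -2.3],
    [0, 0, -2.3],
    [0, 0, -2.3],
    [0, 0, -2.3],
    [0, 0, -2.3],
    [0, 0, 2],
    [0, 0, 7],
    [0, 2, 12],
  ],
  yaw=[0, 0, 0, 0, 0, 0, 0, 0, 0, 0],
)

```text
clock: 35.4
position: [561.6, -325.0, 327.7]
ee_rot: [0.717, -0.697, 0.011, -0.01]
contact_force: [0.5, 0.1, -0.5]
gripper_width: 59.7
```

Call:
apply_moves(
  fingers=[0.25, 0.25, 0.25, 0.25, 0.25, 0.25, 0.25, 0.25, 0.25, 0.25],
  dp=[
    [-1, 4.5, 1],
    [-2, 9, 2],
    [-2, 13.5, 2],
    [-2, 18, 2],
    [-2, 22.5, 2],
    [-2, 27, 2],
    [-2, 31.5, 2],
    [-1, 36, 2],
    [0, 40.5, 2],
    [0, 45, 2],
  ],
  yaw=[0, 0, 0, 0, 0, -3, -6, -9, -9, -9],
)

```text
clock: 36.4
position: [562.2, 127.0, 347.8]
ee_rot: [-0.66, 0.751, -0.013, 0.01]
contact_force: [1.2, -0.3, 0.3]
gripper_width: 63.6
```

```bash
python3 - <<'E'
from h import *
st();t=snap('top','t11')
def blobs(t):
    g=t['color'].astype(int);m=((abs(g[:,:,2]-g[:,:,0])<14)&(g.sum(2)<420)).astype(np.uint8)
    k=np.zeros_like(m);k[160:205,268:375]=1;n,l,s,c=cv2.connectedComponentsWithStats(m*k)
    for i in range(1,n):
        if s[i,4]>25:print(s[i],w(t,*c[i],30).round(0))
blobs(t)
E
```

```text
t36.4 pos [562.2 127.  347.8] jawyaw 172.7 w 63.6 F [ 1.2 -0.3  0.3] j [ 0.51  0.34 -0.22  0.02 -0.99 -0.65]
[340 167  20  13 195] [ 569. -331.   30.]
```

Call:
apply_moves(
  fingers=[0.25, 0.25, 0.25, 0.25, 0.25, 0.25, 1, 1, 1, 1],
  dp=[
    [0.2, 5, 0],
    [0.2, 9.8, -1],
    [0.2, 14.3, -3],
    [0.2, 16, -7.5],
    [0.2, 16, -12],
    [0.2, 16, -16],
    [0.2, 16, -16],
    [0.2, 16, -16],
    [0.2, 16, -16],
    [0.2, 16, -16],
  ],
  yaw=[0, 0, 0, 0, 0, 0, 0, 0, 0, 0],
)

```text
clock: 37.45
position: [565.0, 292.3, 190.4]
ee_rot: [-0.662, 0.749, -0.013, 0.014]
contact_force: [0.2, 0.1, -0.5]
gripper_width: 38.8
```

Call:
apply_moves(
  fingers=[1, 1, 1, 1, 1, 1, 1, 1, 1, 1],
  dp=[
    [0, 0, 5],
    [-1, 0, 10],
    [-2, -4, 12],
    [-3, -8.5, 12],
    [-3, -13, 12],
    [-3, -17.5, 12],
    [-3, -22, 12],
    [-3, -26.5, 12],
    [-3, -31, 12],
    [-2, -35.5, 12],
  ],
  yaw=[0, 0, 0, 0, 0, 2, 4, 6, 9, 9],
)

```text
clock: 38.45
position: [543.8, -64.6, 312.7]
ee_rot: [0.719, -0.695, 0.012, -0.016]
contact_force: [1.6, -0.2, -1.8]
gripper_width: 39.0
```

Call:
apply_moves(
  fingers=[1, 1, 1, 1, 1, 1, 1, 1, 1, 1],
  dp=[
    [0.5, -4.5, 0],
    [1, -9, 0],
    [1.7, -13.5, 0],
    [1.7, -18, 0],
    [1.7, -19.6, -1],
    [1.7, -19.6, -4],
    [1.7, -19.6, -8],
    [1.7, -19.6, -11],
    [1.7, -19.6, -12.2],
    [1.7, -19.6, -12.4],
  ],
  yaw=[0, 0, 0, 0, 0, 0, 0, 0, 0, 0],
)

```text
clock: 39.45
position: [560.6, -260.4, 188.1]
ee_rot: [0.719, -0.694, 0.012, -0.015]
contact_force: [0.3, -0.4, -1.8]
gripper_width: 39.5
```

Call:
apply_moves(
  fingers=[1, 0.3, 0.3, 0.3, 0.3, 0.3, 0.3, 0.3],
  dp=[
    [0, 0, 0],
    [0, 0, 0],
    [0, 0, 0],
    [0, 0, 0],
    [0, 0, 4],
    [0, 0, 9],
    [0, 3, 14],
    [-1, 7, 15],
  ],
  yaw=[0, 0, 0, 0, 0, 0, 0, 0],
)

```text
clock: 40.25
position: [552.2, -191.4, 343.9]
ee_rot: [0.718, -0.695, 0.016, -0.018]
contact_force: [1.1, 1.3, 0.4]
gripper_width: 59.5
```

Call:
apply_moves(
  fingers=[0.25, 0.25, 0.25, 0.25, 0.25, 0.25, 0.25, 0.25, 0.25, 0.25],
  dp=[
    [-1, 4.5, 0],
    [-2, 9, 0],
    [-2, 13.5, 0],
    [-2, 18, 0],
    [-2, 22.5, 0],
    [-2, 27, 0],
    [-2, 31.5, 0],
    [-1, 36, 0],
    [1, 40.5, 0],
    [1, 45, 0],
  ],
  yaw=[0, 0, 0, 0, 0, -3, -6, -9, -9, -9],
)

```text
clock: 41.25
position: [563.3, 260.7, 344.6]
ee_rot: [-0.662, 0.749, -0.018, 0.018]
contact_force: [0.4, -1.1, 0.0]
gripper_width: 64.2
```

```bash
python3 - <<'E'
from h import *
st();t=snap('top','t12')
g=t['color'].astype(int);m=((abs(g[:,:,2]-g[:,:,0])<14)&(g.sum(2)<420)).astype(np.uint8)
k=np.zeros_like(m);k[160:205,268:375]=1;n,l,s,c=cv2.connectedComponentsWithStats(m*k)
for i in range(1,n):
    if s[i,4]>25:print(s[i],w(t,*c[i],30).round(0))
E
```

```text
t41.2 pos [563.3 260.7 344.6] jawyaw 172.9 w 64.2 F [ 0.4 -1.1  0. ] j [ 0.7   0.41 -0.12  0.04 -1.   -0.85]
[318 167  19  13 187] [ 570. -255.   30.]
[340 167  20  13 196] [ 569. -331.   30.]
```

Call:
apply_moves(
  fingers=[0.25, 0.25, 0.25, 0.25, 0.25, 0.25, 1, 1, 1, 1],
  dp=[
    [0.3, 5, 0],
    [0.3, 9.8, -1],
    [0.3, 9.9, -4],
    [0.3, 9.9, -8],
    [0.3, 9.9, -12],
    [0.3, 9.9, -15.7],
    [0.3, 9.9, -15.7],
    [0.3, 9.9, -15.7],
    [0.3, 9.9, -15.7],
    [0.3, 9.9, -15.7],
  ],
  yaw=[0, 0, 0, 0, 0, 0, 0, 0, 0, 0],
)

```text
clock: 42.3
position: [566.5, 365.6, 189.9]
ee_rot: [-0.663, 0.748, -0.018, 0.022]
contact_force: [-0.0, -0.2, -1.6]
gripper_width: 39.2
```

Call:
apply_moves(
  fingers=[1, 1, 1, 1, 1, 1, 1, 1, 1, 1],
  dp=[
    [0, 0, 5],
    [-1, 0, 10],
    [-2, -4, 12],
    [-3, -8.5, 12],
    [-3, -13, 12],
    [-3, -17.5, 12],
    [-3, -22, 12],
    [-3, -26.5, 12],
    [-3, -31, 12],
    [-2, -35.5, 12],
  ],
  yaw=[0, 0, 0, 0, 0, 2, 4, 6, 9, 9],
)

```text
clock: 43.3
position: [545.3, 8.8, 311.9]
ee_rot: [0.72, -0.693, 0.017, -0.024]
contact_force: [1.1, 0.8, -1.3]
gripper_width: 39.0
```

```bash
python3 - <<'E'
from h import *
st();s=read_state();R=Ro.from_quat(s['ee_rot']).as_matrix();print(R[:,2].round(3),(s['position']+155*R[:,2]).round(1))
E
```

```text
t43.3 pos [545.3   8.8 311.9] jawyaw 2.2 w 39.0 F [ 1.1  0.8 -1.3] j [ 0.32  0.33 -0.34  0.01 -0.85 -0.28]
[ 0.058  0.012 -0.998] [554.3  10.7 157.2]
```

Call:
apply_moves(
  fingers=[1, 1, 1, 1, 1, 1, 1, 1, 1, 1],
  dp=[
    [0, -4.5, 0],
    [0.3, -9, 0],
    [0.6, -13.5, 0],
    [0.6, -18, 0],
    [0.6, -19.2, -1],
    [0.6, -19.2, -4],
    [0.6, -19.2, -8],
    [0.6, -19.2, -11],
    [0.6, -19.2, -12.2],
    [0.6, -19.2, -12.4],
  ],
  yaw=[0, 0, 0, 0, 0, 0, 0, 0, 0, 0],
)

```text
clock: 44.3
position: [551.5, -182.8, 187.7]
ee_rot: [0.721, -0.693, 0.016, -0.024]
contact_force: [0.9, -0.4, -1.6]
gripper_width: 39.4
```

Call:
apply_moves(
  fingers=[1, 0.3, 0.3, 0.3, 0.3, 0.3, 0.3, 0.3, 0.3, 0.3],
  dp=[
    [0, 0, 0],
    [0, 0, 0],
    [0, 0, 0],
    [0, 0, 0],
    [0, 0, 4],
    [0, 0, 9],
    [-4, 0, 13],
    [-8, 2, 16],
    [-12, 5, 18],
    [-15, 9, 20],
  ],
  yaw=[0, 0, 0, 0, 0, 0, 0, 0, 0, 0],
)

```text
clock: 45.3
position: [409.5, -104.8, 382.9]
ee_rot: [0.72, -0.694, 0.017, -0.025]
contact_force: [1.3, 1.3, 1.4]
gripper_width: 59.7
```

```bash
python3 - <<'E'
from h import *
st();d=wsnap('w13');snap('top','t13');snap('scene','s13')
t=cv2.imread('pics/t13.png')[120:260,115:395];a=cv2.resize(t,(700,350),interpolation=cv2.INTER_CUBIC)
b=np.zeros((250,700,3),np.uint8);b[:,:330]=cv2.resize(d['color'],(330,250));s=cv2.imread('pics/s13.png')[165:285,110:310];b[:,335:]=cv2.resize(s,(365,250))
cv2.imwrite('pics/m13.png',np.vstack([a,b]))
E
```

```text
t45.3 pos [ 409.5 -104.8  382.9] jawyaw 2.1 w 59.7 F [1.3 1.3 1.4] j [ 0.14  0.04 -0.5  -0.01 -0.97 -0.1 ]
```

View pics/m13.png

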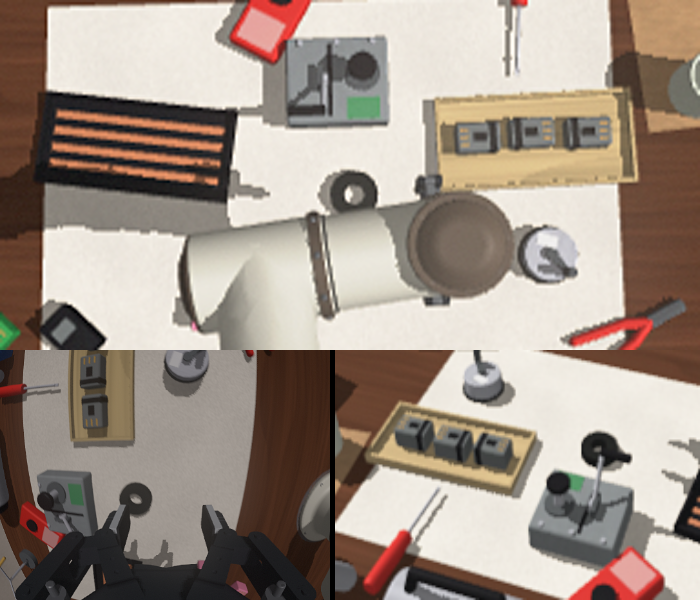

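The three packs lie flat in the hand-back tray at (477,136), (531,132) and (589,131). The load lever leans at idle, the plunger is up, the counter lever is home, and the gripper is clear of everything.

```bash
python3 -c "
from h import *
st();print(job_done())"
```

```text
t45.5 pos [ 409.9 -103.6  383.9] jawyaw 2.5 w 59.7 F [-0.5 -0.7  0.1] j [ 0.14  0.04 -0.5  -0.01 -0.97 -0.09]
the job is handed in; nothing more can be done
None
```

I ran the full sequence and handed the job in at about 45 s; it reported no verdict.

- **Test bed:** all three grey packs went flat into the bed. The green and pink lookalikes were left alone.
- **Load lever up:** I stood it upright, and the scene image put it about 0.04 rad past vertical.
- **Plunger:** I held it down for over 2 s. The wrist read 17–19 N against the 10 N needed at the stop.
- **Back to idle:** I pushed the lever forward until it resisted. The bar then measured x = 592 mm, where idle should put it at about 591 mm.
- **Counter:** I swung its lever to about 1.2 rad, where it resisted with 19 N, and released it.
- **Hand-back tray:** all three packs were moved over.

The last images show the packs flat in the hand-back tray, about 76–78 mm apart along its length. The lever leans at idle, the plunger is up, the counter lever is home and the gripper is clear. The bystanders in those views are where they started.

Two checks disagreed:
- **Bar position:** camera and gripper readings differed by up to about 5 mm with the lever upright (about 7 mm at idle), still within the upright tolerance.
- **Tool tilt:** the tool leaned about 3 degrees by the end. The first two packs sit about 6–8 mm off the tray's centre line as a result, inside the 50 mm limit, and I corrected for it on the last pack.

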